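Put the mate cups away in the cork-lined bay and bolt its cover

ROBOT

A 6-joint arm with a two-finger parallel gripper is mounted at the origin on the work surface. World frame = base frame: x ahead of the robot, y to its left, z up, the work surface at z = 0. Lengths are in m, angles in rad, forces in N, time in s.
With the tool pointing down it reaches from about 0.25 to 0.775 m from the base axis. Payload 4 kg.
Tool frame: the origin (TCP) lies midway between the tips of the shut fingers; the grasp point (between the pads) lies 19 mm behind it (grip_point_offset is the z of the grasp point in the tool frame, in m); z points along the fingers, y is the line along which they close (so a half turn about z gives the same grasp; the last joint's range is limited). The gripper opens to 85 mm and grips with 20 to 120 N. Pads are 22 mm wide; open, the fingers measure 114 mm over their backs; the gripper's body (76 mm by 85 mm) begins 54 mm behind the grasp point. The pads swing forward as they close: fully open they stand 13 mm farther back than shut.
Start: joints at [-1.446, 0.087, 1.371, -0, 1.684, -0.103], TCP at [0.124, -0.536, 0.231] pointing down, gripper open.
Joint ranges: [-3.1, 3.1], [-0.76, 2.03], [0.27, 2.55], [-1.08, 4.22], [0.17, 2.65], [-2.57, 2.57]. Speed limits (rad/s): [2.79, 2.79, 3.14, 3.14, 3.14, 3.14].

INTERFACE

Orientations are given as a 3x3 rotation matrix whose columns are the frame's x, y, z axes.
In Python, from rig import * gives the robot as it stands.
- The arm moves only by the tool play_rows, never from a script. Its argument "commands" is a list of rows, each an object of numbers: "tx", "ty", "tz": the shift along the tool's x, y, z in m; "rx", "ry", "rz": the turn, a rotation vector about the tool's x, y, z in degrees; "claw": the closure, from 0 (fully open) to 1 (shut). A call has 1 to 12 rows; each row shifts and turns the commanded pose from where the row before left it, along the tool's axes as they then stand; what a row does not reach is not made up. A row lasts 1/12 s, in which the tool goes at most 41.7 mm and 7.16 degrees, less where a joint would pass 70% of its speed; a pose out of reach is approached as far as the arm can. A call with a gripper value outside its range is refused whole. The fingers move at their own pace and stop on an object; "grip_force" is the grip in N (left out, the last holds). Time passes only in rows, so rows that do not move let the fingers close. It gives the time, the measured TCP pose, the force, the opening and the grip force at its end, in the units of the state.
- state(): the state, without advancing time (a new reading comes with each control period).
- camera(name): name is "scene" or "top"; returns a dict with "pixels" (400x640x3 uint8, red, green, blue), "camera_matrix" (3x3 intrinsics, pixels), "view" (4x4, takes a point from world to camera coordinates). Camera axes: x right, y up, looking along -z (the intrinsics and any distortion apply to the point x, -y, -z); pixel columns grow to the right and rows downward; lengths in m; the calibration is good to about 2 mm. A picture is of the moment at which its call begins. There is no depth.
- finish_job(): hands the job in; it is judged then, once.
Trained networks look in a picture, given as the dict that the camera call returned (one of the last four; its "shot" number tells which), for a name from the list of things; names that differ only in an ending like _2 or _b are one class to them, and where a whole thing is asked for, a point or a joint stands for the part that bears it (a point fixed in the world has none). Each returns a list of dicts, best first, with "score" (0 to 1); they miss things now and then, are a little off and sometimes report something else, mostly with a low value. They report only what shows in the picture. A call takes as long as a camera call. They do not tell look-alikes from the thing itself.
- masks_of(picture, query): "region" (400x640 bool, what is visible of it) and "xy" ([column, row] in pixels, amid what is visible of it).
- mark_of(picture, query): "xy" ([column, row] in pixels: a listed point, or the origin of a listed thing).
The state is a dict: "clock": time; "joints": joint angles; "joint_vel": joint speeds; "effort": joint torques, N m; "tcp_pos": TCP position; "eef_rot": TCP orientation; "wrist_force": force on the tool from outside, world axes, zero at the start; "wrist_torque": the same for the moment, N m; "opening": opening from 0.0 (shut) to 1.0 (fully open); "grasp_force": force on a finger pad.
Only numpy, scipy, OpenCV 4.12 (cv2) and the standard library are available. Lean on these libraries where they do the work, as an engineer would, in place of code of your own. Each camera call takes 0.05 s, during which the arm holds its last target. There are 200 camera calls.

TASK

Put every mate cup that stands on the ledge away, upright, in the locker bay that is lined with the cork mat. Then slide that bay's cover fully shut over them and shoot its bolt fully home through the cover's keeper. Leave the other bay, with its canister, cover and bolt, and everything else on the ledge as they are.

Things in the scene. Friction and masses are not known exactly. Their poses are not given: they have to be found in the camera images.
- locker: fixed wooden locker, 392 mm wide (y), 98 mm high; two open-topped bays, 140 (x) by 184 mm (y) inside, 8 mm walls, 6 mm floor, centred at x 0, y +96 (left) and -96 mm (right). In front (-x) a solid rail 42 mm deep carries the bolts; a solid part behind, to x +270 mm, carries the open covers. Origin on the ledge midway between the bays; x away from the robot at yaw 0, y left.
- mat: cork mat, 134 x 176 x 5 mm, lying fixed on the floor of one of the two bays, which one varies. Origin at the centre of its underside, 6 mm above the ledge; axes as the locker's.
- canister: yellow plastic canister with a flip top, 82 mm diameter, 83 mm tall, standing in the bay without the mat. Origin at the centre of its underside.
- cup_1: mate cup, tall: round steel sleeve with a glass rim, outside diameter 56 mm all the way up, 80 mm tall. Origin at the centre of its underside, z up. May be absent.
- cup_2: mate cup, tall: round steel sleeve with a glass rim, outside diameter 56 mm all the way up, 80 mm tall. Origin at the centre of its underside, z up. May be absent.
- cup_3: mate cup, tall: round steel sleeve with a glass rim, outside diameter 56 mm all the way up, 80 mm tall. Origin at the centre of its underside, z up. May be absent.
- cup_4: mate cup, squat: round steel sleeve with a glass rim, outside diameter 60 mm all the way up, 66 mm tall. Origin at the centre of its underside, z up. May be absent.
- cup_5: mate cup, squat: round steel sleeve with a glass rim, outside diameter 60 mm all the way up, 66 mm tall. Origin at the centre of its underside, z up. May be absent.
- cover_left (a joint): flat aluminium cover of the left bay, underside 100 mm, top 106 mm above the ledge, about 2 N of friction. m: 0 fully shut over the bay, 0.19 pushed fully back (locker +x); stays where it is left.
- cover_left_handle (a point): top middle of the left cover's handle, an upright black bar 12 mm thick (locker x), 70 mm long (locker y), 32 mm high on the cover; top at 138 mm. With the cover shut it lies at locker x -52, y +96 mm.
- bolt_left (a joint): barrel bolt on the front rail of the left bay, a 14 mm rod along locker y with an upright knob, about 1.5 N of friction. m: 0 fully withdrawn, 0.05 fully home (slid towards locker +y).
- cover_left_keeper (a point): centre of the eye of the steel keeper on the front edge of the left cover; the eye is 20 mm wide and 20 mm high. With the cover shut it lies in line with the bolt and the bolt's tip passes right through it when home.
- bolt_left_knob (a point): top middle of the left bolt's knob, a steel block 14 mm (locker x) by 16 mm (locker y) standing 38 mm above the rod; top at 161 mm above the ledge. The rod's tip lies 55 mm further along locker +y and 45 mm lower.
- cover_right (a joint): flat aluminium cover of the right bay, underside 100 mm, top 106 mm above the ledge, about 2 N of friction. m: 0 fully shut over the bay, 0.19 pushed fully back (locker +x); stays where it is left.
- cover_right_handle (a point): top middle of the right cover's handle, an upright black bar 12 mm thick (locker x), 70 mm long (locker y), 32 mm high on the cover; top at 138 mm. With the cover shut it lies at locker x -52, y -96 mm.
- bolt_right (a joint): barrel bolt on the front rail of the right bay, a 14 mm rod along locker y with an upright knob, about 1.5 N of friction. m: 0 fully withdrawn, 0.05 fully home (slid towards locker +y).
- cover_right_keeper (a point): centre of the eye of the steel keeper on the front edge of the right cover; the eye is 20 mm wide and 20 mm high. With the cover shut it lies in line with the bolt and the bolt's tip passes right through it when home.
- bolt_right_knob (a point): top middle of the right bolt's knob, a steel block 14 mm (locker x) by 16 mm (locker y) standing 38 mm above the rod; top at 161 mm above the ledge. The rod's tip lies 55 mm further along locker +y and 45 mm lower.
- bombilla_pot: white ceramic pot, 84 mm diameter, 100 mm tall, with two bombillas sticking up to 205 mm. Origin at the centre of its underside.
- salt_mill: dark wooden salt mill, 56 mm diameter, 146 mm tall. Origin at the centre of its underside.
- honey_jar: jar of honey, 60 mm diameter, 75 mm tall. Origin at the centre of its underside.
Not all that is in view belongs to the job. Leave any blue look-alike of the cup_4 alone.

How it is judged:
By the outcome, as a careful person would: the job done as asked, in the order asked, and still so for the second after the job is handed in, with the robot touching nothing.
Of cup_1, cup_2, cup_3, cup_4, cup_5 only 3 to 4 are there at a start; the rules pass over those that are not, and their reading is None.
At some moment in a run one of cup_1, cup_2, cup_3, cup_4, cup_5 may be knocked a few centimetres aside while the robot is not near it.
It also fails if it takes over 208 s, if anything falls off the work surface, if the arm or the gripper's body presses on something with over 40 N, if the wrist force passes 120 N, or if a joint passes its speed limit or range.

## Working session

There is one attempt and no reset: what is moved stays moved. The work goes in short steps, Python scripts to look and compute and a tool call to move; the robot and the scene stay as the last step left them, time stands still between calls to the robot, and variables do not carry over. Pictures are saved under pics/ and viewed, at most 14 in all, crops included, and the job is handed in when it is done.

Besides the shell and the picture viewer there is one more tool, called as name([rows], argument=value, ...), one row to a line, values as JSON. play_rows: Moves the arm, as the interface text tells. Its arguments: {"type":"object","properties":{"commands":{"type":"array","items":{"type":"object","properties":{"tx":{"type":"number"},"ty":{"type":"number"},"tz":{"type":"number"},"rx":{"type":"number"},"ry":{"type":"number"},"rz":{"type":"number"},"claw":{"type":"number"}}}},"grip_force":{"type":"number"}},"required":["commands"]}

```bash
mkdir -p pics; ls
cat > h.py <<'E'
from rig import *
import numpy as np, cv2
def proj(p,pts):
    pts=np.atleast_2d(pts); c=(p["view"]@np.c_[pts,np.ones(len(pts))].T)[:3]
    c=np.array([c[0],-c[1],-c[2]]); u=p["camera_matrix"]@c; return (u[:2]/u[2]).T
def ray(p,xy,z):
    d=np.linalg.inv(p["camera_matrix"])@[xy[0],xy[1],1]; d=np.array([d[0],-d[1],-d[2]])
    R=p["view"][:3,:3]; o=-R.T@p["view"][:3,3]; d=R.T@d
    return o+d*(z-o[2])/d[2]
def save(p,n,s=1,box=None):
    im=p["pixels"][:,:,::-1]
    if box: im=im[box[1]:box[3],box[0]:box[2]]
    cv2.imwrite(f"pics/{n}.png",cv2.resize(im,None,fx=s,fy=s,interpolation=cv2.INTER_CUBIC))
E
python3 - <<'E'
from h import *
np.set_printoptions(precision=3,suppress=True)
s=state();print({k:s[k] for k in("clock","tcp_pos","eef_rot","opening")})
for n in("scene","top"):
    p=camera(n);save(p,n+"0"); print(n,p.keys(),p["camera_matrix"].tolist()); V=p["view"];print("cam",-V[:3,:3].T@V[:3,3])
    for q,z in(("locker",0),("mat",.006),("canister",.006),("cup_1",0),("cup_4",0),("cover_left_handle",.138),("cover_right_handle",.138),("cover_left_keeper",.116),("cover_right_keeper",.116),("bolt_left_knob",.161),("bolt_right_knob",.161),("bombilla_pot",0),("salt_mill",0),("honey_jar",0)):
        for m in mark_of(p,q)[:6]: print(q,round(m["score"],2),np.round(m["xy"]),ray(p,m["xy"],z)[:2])
E
```

```text
pics
{'clock': 0.0, 'tcp_pos': array([ 0.124, -0.535,  0.23 ]), 'eef_rot': array([[ 0.974,  0.226, -0.   ],
       [ 0.226, -0.974,  0.002],
       [ 0.   , -0.002, -1.   ]]), 'opening': 0.998562195138713}
scene dict_keys(['pixels', 'camera_matrix', 'view', 'shot']) [[502.6039397385133, 0.0, 312.2083218039465], [0.0, 502.6039397385133, 199.20959592520572], [0.0, 0.0, 1.0]]
cam [0.981 0.744 1.337]
locker 0.6 [321. 224.] [0.514 0.004]
locker 0.31 [305. 202.] [ 0.511 -0.097]
locker 0.17 [371. 323.] [0.563 0.356]
mat 0.74 [329. 250.] [0.542 0.101]
canister 0.21 [321. 228.] [0.522 0.021]
cup_1 0.87 [288. 333.] [0.777 0.262]
cup_1 0.85 [293. 147.] [ 0.428 -0.327]
cup_1 0.8 [252. 133.] [ 0.521 -0.464]
cup_1 0.76 [419. 296.] [0.399 0.36 ]
cup_1 0.74 [384. 284.] [0.462 0.276]
cup_1 0.68 [367. 323.] [0.574 0.351]
cup_4 0.87 [288. 333.] [0.777 0.262]
cup_4 0.85 [293. 147.] [ 0.428 -0.327]
cup_4 0.8 [252. 133.] [ 0.521 -0.464]
cup_4 0.76 [419. 296.] [0.399 0.36 ]
cup_4 0.74 [384. 284.] [0.462 0.276]
cup_4 0.68 [367. 323.] [0.574 0.351]
cover_left_handle 0.57 [306. 233.] [0.613 0.084]
cover_right
[... 1278 characters left out ...]
0.64 [224. 164.] [0.656 0.281]
cover_left_handle 0.65 [196. 151.] [0.665 0.338]
cover_left_handle 0.56 [280. 172.] [0.608 0.092]
cover_right_handle 0.55 [342. 191.] [ 0.558 -0.089]
cover_left_keeper 0.77 [258. 183.] [0.579 0.155]
cover_left_keeper 0.34 [280. 171.] [0.617 0.092]
cover_right_keeper 0.95 [322. 202.] [ 0.526 -0.032]
cover_right_keeper 0.46 [195. 152.] [0.668 0.345]
bolt_left_knob 0.5 [284. 230.] [0.439 0.075]
bolt_left_knob 0.45 [411. 282.] [ 0.3   -0.287]
bolt_left_knob 0.22 [311. 206.] [ 0.509 -0.003]
bolt_right_knob 0.52 [352. 236.] [ 0.425 -0.12 ]
bombilla_pot 0.68 [423. 160.] [ 0.683 -0.356]
salt_mill 0.85 [193. 152.] [0.69  0.383]
honey_jar 0.54 [411. 282.] [ 0.292 -0.318]
```

View pics/scene0.png

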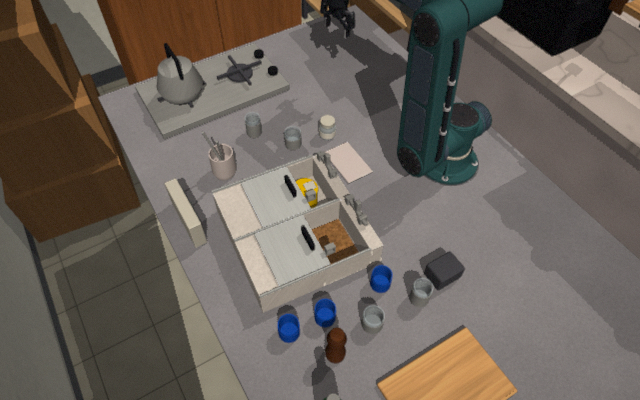

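View pics/top0.png

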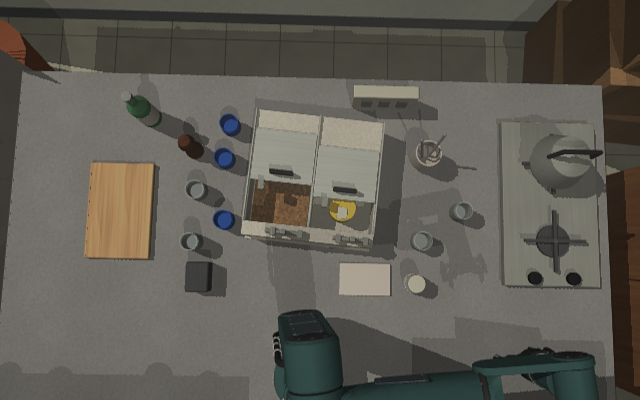

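Steel cups: top (457,214), (422,240), (196,189), (191,241). The three blue ones at (230,125), (225,158) and (224,219) are look-alikes, so I'll leave them. The mat lies in the left bay. Next I fit the cups and look closely at the locker.

```bash
cat >> h.py <<'E'
from scipy.optimize import minimize
def cyl(p,x,y,r,z0,h):
    a=np.linspace(0,2*np.pi,40)
    pts=np.vstack([np.c_[x+r*np.cos(a),y+r*np.sin(a),np.full(40,z)] for z in(z0,z0+h)])
    m=np.zeros((1600,2560),np.uint8)
    cv2.fillConvexPoly(m,cv2.convexHull(np.round(proj(p,pts)*4+1.5).astype(np.int32)),1)
    return m[2::4,2::4]>0
def near(p,masks,x,y,h=.035,tol=14):
    c=proj(p,[x,y,h])[0]
    b=[(np.hypot(*(np.array(m["xy"])-c)),m) for m in masks]
    b=[t for t in b if t[0]<tol]
    return min(b,key=lambda t:t[0])[1]["region"] if b else None
def fit(views,x,y,z0=0):
    ms=[(p,near(p,m,x,y,z0+.035)) for p,m in views]; ms=[(p,m) for p,m in ms if m is not None]
    out=[]
    for n,r,h in(("tall",.028,.080),("squat",.030,.066)):
        f=lambda q:sum(1-(c&m).sum()/max((c|m).sum(),1) for p,m in ms for c in[cyl(p,q[0],q[1],r,z0,h)])
        s=minimize(f,[x,y],method="Nelder-Mead",options=dict(initial_simplex=[[x,y],[x+.012,y],[x,y+.012]],xatol=3e-4,fatol=1e-3))
        out.append((round(s.fun/max(len(ms),1),3),n,s.x.round(4),len(ms)))
    return sorted(out,key=lambda t:t[0])
E
python3 - <<'E'
from h import *
P=[camera(n) for n in("scene","top")]
V=[(p,masks_of(p,"cup_1")) for p in P]
for c in[(.512,-.466),(.427,-.333),(.563,.353),(.398,.357)]:
    print(c,*fit(V,*c))
save(P[1],"lock",5,(235,100,392,220)); 
im=[P[i]["pixels"][b[1]:b[3],b[0]:b[2],::-1] for i,b in((1,(435,195,475,235)),(1,(400,220,440,260)),(1,(176,170,216,210)),(1,(172,222,212,262)),(0,(232,105,272,145)),(0,(272,120,312,160)),(0,(352,300,392,340)),(0,(402,272,442,312)))]
im=[cv2.resize(i,(200,200),interpolation=cv2.INTER_CUBIC) for i in im]
cv2.imwrite("pics/cups.png",np.vstack([np.hstack(im[:4]),np.hstack(im[4:])]))
E
```

```text
(0.512, -0.466) (np.float64(0.1), 'tall', array([ 0.5141, -0.4613]), 2) (np.float64(0.134), 'squat', array([ 0.5135, -0.4668]), 2)
(0.427, -0.333) (np.float64(0.093), 'squat', array([ 0.4208, -0.3398]), 2) (np.float64(0.122), 'tall', array([ 0.4226, -0.3396]), 2)
(0.563, 0.353) (np.float64(0.095), 'squat', array([0.5655, 0.3598]), 2) (np.float64(0.126), 'tall', array([0.5649, 0.3585]), 2)
(0.398, 0.357) (np.float64(0.074), 'tall', array([0.4061, 0.3651]), 2) (np.float64(0.105), 'squat', array([0.4041, 0.3639]), 2)
```

View pics/lock.png

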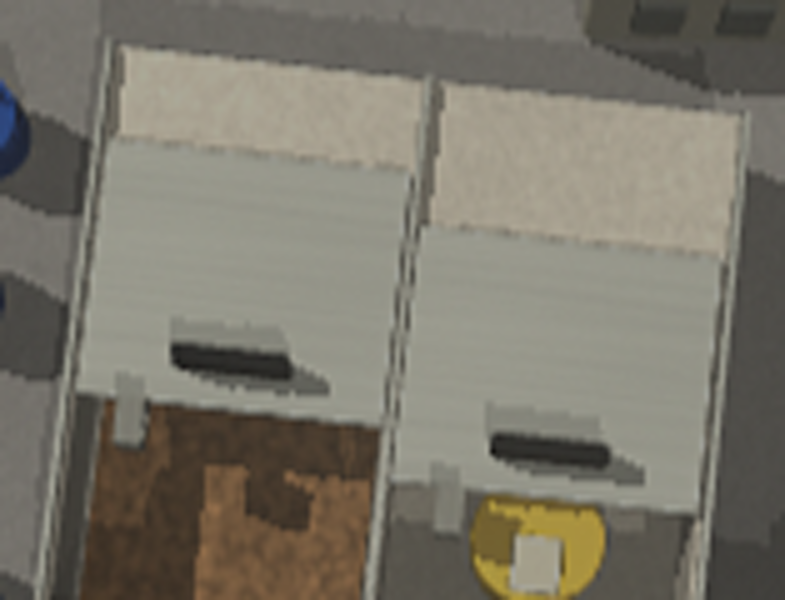

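View pics/cups.png

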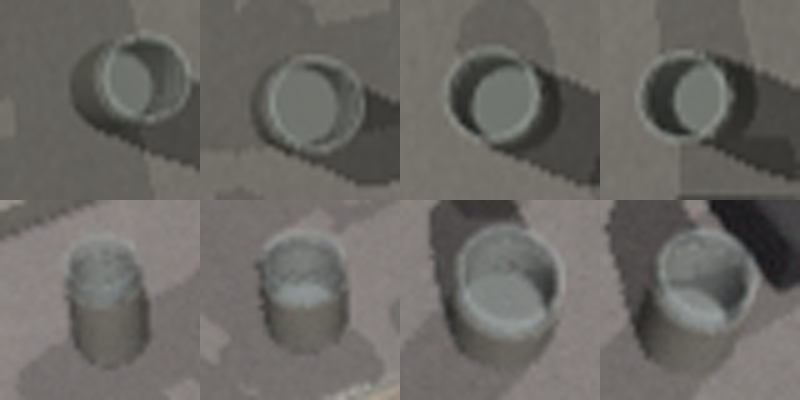

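```bash
cat > lk.py <<'E'
from h import *
P=[camera(n) for n in("scene","top")]
def L2W(q,pts):
    pts=np.atleast_2d(pts);c,s=np.cos(q[2]),np.sin(q[2])
    return np.c_[q[0]+c*pts[:,0]-s*pts[:,1],q[1]+s*pts[:,0]+c*pts[:,1],pts[:,2]]
box=np.array([[x,y,z] for x in(-.120,.270) for y in(-.196,.196) for z in(0,.1)])
H=[]
for p in P:
    m=masks_of(p,"locker")[0]["region"].astype(np.uint8)
    for k in("cover_left","cover_right"):
        for r in masks_of(p,k)[:2]:
            if (r["score"]>.5): m|=r["region"].astype(np.uint8)
    m=cv2.morphologyEx(m,cv2.MORPH_OPEN,np.ones((3,3),np.uint8))
    n,l,st,_=cv2.connectedComponentsWithStats(m); m=(l==1+np.argmax(st[1:,4])).astype(np.uint8)
    c=np.vstack(cv2.findContours(m,cv2.RETR_EXTERNAL,2)[0]); o=np.zeros_like(m); cv2.fillConvexPoly(o,cv2.convexHull(c),1); H.append(o>0)
def f(q):
    t=0
    for p,m in zip(P,H):
        o=np.zeros((1600,2560),np.uint8);cv2.fillConvexPoly(o,cv2.convexHull(np.round(proj(p,L2W(q,box))*4+1.5).astype(np.int32)),1);o=o[2::4,2::4]>0
        t+=1-(o&m).sum()/(o|m).sum()
    return t
x0=[.525,0,-.1]
s=minimize(f,x0,method="Nelder-Mead",options=dict(initial_simplex=[x0,[.545,0,-.1],[.525,.02,-.1],[.525,0,-.05]],xatol=3e-4,fatol=1e-4))
print(s.x,s.fun)
q=s.x
def inv(w): c,s_=np.cos(q[2]),np.sin(q[2]);d=w[:2]-q[:2];return np.round([c*d[0]+s_*d[1],-s_*d[0]+c*d[1]],4)
for p in P:
    for k,z in(("cover_left_handle",.138),("cover_right_handle",.138),("cover_left_keeper",.116),("cover_right_keeper",.116),("bolt_left_knob",.161),("bolt_right_knob",.161),("mat",.006)):
        print(k,[(round(m["score"],2),inv(ray(p,m["xy"],z))) for m in mark_of(p,k)[:2]])
o=[]
for i,p in enumerate(P):
    im=np.ascontiguousarray(cv2.resize(p["pixels"][:,:,::-1],None,fx=4,fy=4,interpolation=cv2.INTER_CUBIC))
    for a in[box[[0,2,6,4]],box[[1,3,7,5]],np.array([[x,y,.1] for x,y in((-.07,.004),(.07,.004),(.07,.188),(-.07,.188))]),np.array([[x,y,.011] for x,y in((-.067,.008),(.067,.008),(.067,.184),(-.067,.184))])]:
        cv2.polylines(im,[np.round(proj(p,L2W(q,a))*4+1.5).astype(np.int32)],True,(0,0,255),1)
    c=(proj(p,L2W(q,[.075,0,.05]))[0]*4).astype(int); o.append(cv2.resize(im[c[1]-360:c[1]+360,c[0]-360:c[0]+360],(400,400),interpolation=cv2.INTER_AREA) if 0 else im[c[1]-300:c[1]+300,c[0]-320:c[0]+320])
cv2.imwrite("pics/fit_scene.png",o[0]);cv2.imwrite("pics/fit_top.png",o[1])
E
python3 lk.py
```

```text
[ 0.52441357  0.00196307 -0.08700845] 0.05048938216400145
cover_left_handle [(0.67, array([0.0828, 0.0925]))]
cover_right_handle [(0.71, array([ 0.0381, -0.11  ])), (0.51, array([-0.1061,  0.0561]))]
cover_left_keeper [(0.91, array([0.0399, 0.1594])), (0.65, array([-0.1088, -0.1677]))]
cover_right_keeper [(0.82, array([ 0.0012, -0.0415]))]
bolt_left_knob [(0.42, array([-0.0939,  0.0699]))]
bolt_right_knob [(0.27, array([0.0417, 0.0092]))]
mat [(0.67, array([-0.1557,  0.348 ])), (0.56, array([0.0058, 0.0953]))]
cover_left_handle [(0.82, array([0.0684, 0.0986])), (0.33, array([-0.1504,  0.3067]))]
cover_right_handle [(0.73, array([ 0.0365, -0.0917]))]
cover_left_keeper [(0.67, array([0.0314, 0.1525]))]
cover_right_keeper []
bolt_left_knob [(0.69, array([-0.0071,  0.3144])), (0.44, array([-0.0907,  0.0672]))]
bolt_right_knob [(0.65, array([-0.0856, -0.132 ]))]
mat [(0.93, array([0.0084, 0.0911]))]
```

View pics/fit_top.png

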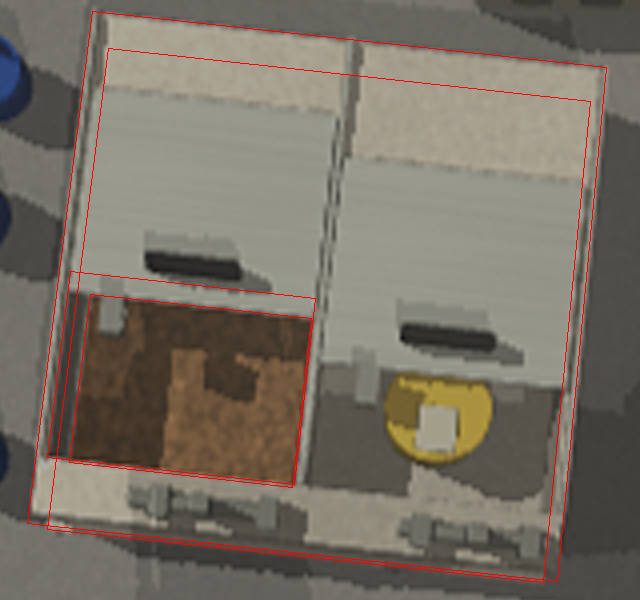

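View pics/fit_scene.png

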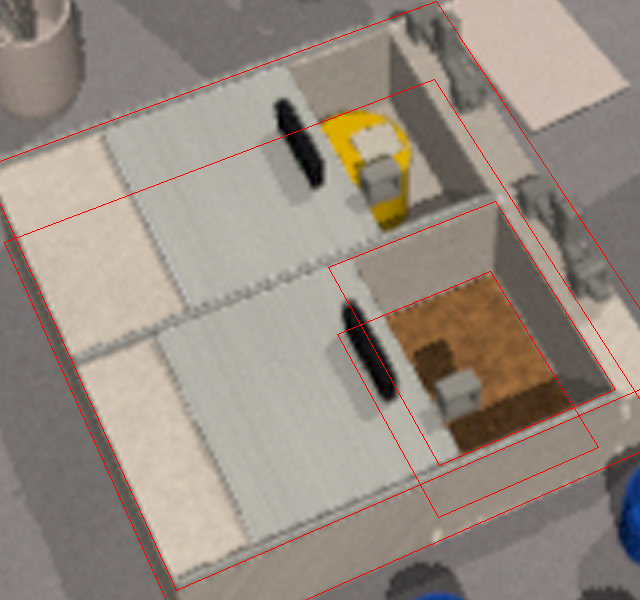

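The fit is good: locker at (0.524, 0.002), yaw −5°. The left cover is about 0.125 m open, its bolt withdrawn, and the mat is in the left bay. With the tool turned to the locker's yaw, its axes become the locker's axes. First I push the cover fully back.

play_rows([
  {"rz":6,"claw":1},
  {"rz":6,"claw":1},
  {"rz":6,"claw":1},
  {"tx":0.015,"ty":-0.026},
  {"tx":0.015,"ty":-0.026},
  {"tx":0.015,"ty":-0.026},
  {"tx":0.015,"ty":-0.026},
  {"tx":0.015,"ty":-0.026},
  {"tx":0.015,"ty":-0.026},
  {"tx":0.015,"ty":-0.026},
  {"tx":0.015,"ty":-0.026},
  {"tx":0.015,"ty":-0.026},
], grip_force=40)

```text
invalid input
```

```bash
cat >> h.py <<'E'
Q=[.5244,.0020,-.0870]
def inv(w): c,s=np.cos(Q[2]),np.sin(Q[2]);return np.round([c*(w[0]-Q[0])+s*(w[1]-Q[1]),-s*(w[0]-Q[0])+c*(w[1]-Q[1])],4)
def st():
    s=state();R=s["eef_rot"];print("t",round(s["clock"],2),"loc",inv(s["tcp_pos"]),"z",round(s["tcp_pos"][2],4),"yaw",round(np.degrees(np.arctan2(R[1,0],R[0,0])),2),"tilt",R[:2,2].round(3),"F",s["wrist_force"].round(1),"open",round(s["opening"],3),"grip",round(s["grasp_force"],1),"q",np.round(s["joints"],2))
E
python3 - <<'E'
from h import *
st()
for c in[(.5141,-.4613),(.4208,-.3398),(.5655,.3598),(.4061,.3651)]:print(inv(c))
E
```

```text
t 2.8 loc [-0.3519 -0.5706] z 0.2313 yaw 13.05 tilt [ 0. -0.] F [-0.4 -0.6  0.8] open 1.002 grip 0.0 q [-1.45  0.09  1.37  0.    1.68 -0.1 ]
[ 0.03   -0.4624]
[-0.0735 -0.3495]
[0.0099 0.36  ]
[-0.1494  0.3514]
```

play_rows([
  {"tx":0,"ty":0,"tz":0,"rx":0,"ry":0,"rz":6,"claw":1},
  {"tx":0,"ty":0,"tz":0,"rx":0,"ry":0,"rz":6,"claw":1},
  {"tx":0,"ty":0,"tz":0,"rx":0,"ry":0,"rz":6,"claw":1},
], grip_force=40)

```text
clock: 3.05
tcp_pos: [0.1242, -0.5358, 0.2313]
eef_rot: [[0.996, -0.091, -0.0], [-0.091, -0.996, -0.0], [-0.0, 0.0, -1.0]]
wrist_force: [0.6, -0.2, -0.1]
opening: 0.603
grasp_force: 0.0
```

play_rows([
  {"tx":0.015,"ty":-0.026,"claw":1},
  {"tx":0.015,"ty":-0.026,"claw":1},
  {"tx":0.015,"ty":-0.026,"claw":1},
  {"tx":0.015,"ty":-0.026,"claw":1},
])

```text
invalid input
```

play_rows([
  {"tx":0.019,"ty":-0.033,"tz":0,"rx":0,"ry":0,"rz":0,"claw":1},
  {"tx":0.019,"ty":-0.033,"tz":0,"rx":0,"ry":0,"rz":0,"claw":1},
  {"tx":0.019,"ty":-0.033,"tz":0,"rx":0,"ry":0,"rz":0,"claw":1},
  {"tx":0.019,"ty":-0.033,"tz":0,"rx":0,"ry":0,"rz":0,"claw":1},
  {"tx":0.019,"ty":-0.033,"tz":0,"rx":0,"ry":0,"rz":0,"claw":1},
  {"tx":0.019,"ty":-0.033,"tz":0,"rx":0,"ry":0,"rz":0,"claw":1},
  {"tx":0.019,"ty":-0.033,"tz":0,"rx":0,"ry":0,"rz":0,"claw":1},
  {"tx":0.019,"ty":-0.033,"tz":0,"rx":0,"ry":0,"rz":0,"claw":1},
  {"tx":0.019,"ty":-0.033,"tz":0,"rx":0,"ry":0,"rz":0,"claw":1},
  {"tx":0.019,"ty":-0.033,"tz":0,"rx":0,"ry":0,"rz":0,"claw":1},
])

```text
clock: 3.88
tcp_pos: [0.3426, -0.2218, 0.2317]
eef_rot: [[0.996, -0.087, 0.001], [-0.087, -0.996, -0.001], [0.001, 0.001, -1.0]]
wrist_force: [0.5, -0.5, 0.8]
opening: -0.0
grasp_force: 0.0
```

```bash
python3 -c "
from h import *
st()"
```

```text
t 3.88 loc [-0.1616 -0.2387] z 0.2317 yaw -4.97 tilt [ 0.001 -0.001] F [ 0.5 -0.5  0.8] open -0.0 grip 0.0 q [-0.71 -0.24  1.67 -0.    1.7   0.94]
```

play_rows([
  {"tx":0.019,"ty":-0.0335,"tz":0,"rx":0,"ry":0,"rz":0,"claw":1},
  {"tx":0.019,"ty":-0.0335,"tz":0,"rx":0,"ry":0,"rz":0,"claw":1},
  {"tx":0.019,"ty":-0.0335,"tz":0,"rx":0,"ry":0,"rz":0,"claw":1},
  {"tx":0.019,"ty":-0.0335,"tz":0,"rx":0,"ry":0,"rz":0,"claw":1},
  {"tx":0.019,"ty":-0.0335,"tz":0,"rx":0,"ry":0,"rz":0,"claw":1},
  {"tx":0.019,"ty":-0.0335,"tz":0,"rx":0,"ry":0,"rz":0,"claw":1},
  {"tx":0.019,"ty":-0.0335,"tz":0,"rx":0,"ry":0,"rz":0,"claw":1},
  {"tx":0.019,"ty":-0.0335,"tz":0,"rx":0,"ry":0,"rz":0,"claw":1},
  {"tx":0.019,"ty":-0.0335,"tz":0,"rx":0,"ry":0,"rz":0,"claw":1},
  {"tx":0.019,"ty":-0.0335,"tz":0,"rx":0,"ry":0,"rz":0,"claw":1},
])

```text
clock: 4.72
tcp_pos: [0.5609, 0.0958, 0.2313]
eef_rot: [[0.996, -0.086, 0.0], [-0.086, -0.996, -0.0], [0.0, 0.0, -1.0]]
wrist_force: [1.1, -1.2, 1.0]
opening: -0.004
grasp_force: 0.0
```

play_rows([
  {"tx":0,"ty":0,"tz":0.03,"rx":0,"ry":0,"rz":0,"claw":1},
  {"tx":0,"ty":0,"tz":0.03,"rx":0,"ry":0,"rz":0,"claw":1},
  {"tx":0,"ty":0,"tz":0.03,"rx":0,"ry":0,"rz":0,"claw":1},
  {"tx":0,"ty":0,"tz":0.022,"rx":0,"ry":0,"rz":0,"claw":1},
  {"tx":0.015,"ty":0,"tz":0,"rx":0,"ry":0,"rz":0,"claw":1},
  {"tx":0.01,"ty":0,"tz":0,"rx":0,"ry":0,"rz":0,"claw":1},
  {"tx":0.01,"ty":0,"tz":0,"rx":0,"ry":0,"rz":0,"claw":1},
  {"tx":0.01,"ty":0,"tz":0,"rx":0,"ry":0,"rz":0,"claw":1},
])

```text
clock: 5.38
tcp_pos: [0.6054, 0.0901, 0.1199]
eef_rot: [[0.996, -0.086, -0.001], [-0.086, -0.996, 0.0], [-0.001, -0.0, -1.0]]
wrist_force: [-3.9, -0.2, -1.0]
opening: -0.002
grasp_force: 1.3
```

```bash
python3 -c "
from h import *
st()"
```

```text
t 5.38 loc [0.0731 0.0948] z 0.1199 yaw -4.95 tilt [-0.001  0.   ] F [-3.9 -0.2 -1. ] open -0.002 grip 1.3 q [0.05 0.27 1.38 0.   1.49 1.71]
```

Pushing (contact of about 4 N). Continuing to the stop.

play_rows([
  {"tx":0.012,"ty":0,"tz":0,"rx":0,"ry":0,"rz":0,"claw":1},
  {"tx":0.012,"ty":0,"tz":0,"rx":0,"ry":0,"rz":0,"claw":1},
  {"tx":0.01,"ty":0,"tz":0,"rx":0,"ry":0,"rz":0,"claw":1},
  {"tx":0.008,"ty":0,"tz":0,"rx":0,"ry":0,"rz":0,"claw":1},
  {"tx":0.004,"ty":0,"tz":0,"rx":0,"ry":0,"rz":0,"claw":1},
  {"tx":0,"ty":0,"tz":0,"rx":0,"ry":0,"rz":0,"claw":1},
])

```text
clock: 5.88
tcp_pos: [0.6524, 0.0859, 0.1201]
eef_rot: [[0.996, -0.087, 0.003], [-0.087, -0.996, -0.0], [0.003, -0.0, -1.0]]
wrist_force: [0.6, -0.8, -0.8]
opening: -0.0
grasp_force: 0.0
```

```bash
python3 -c "
from h import *
st()"
```

```text
t 5.88 loc [0.1202 0.0947] z 0.1201 yaw -4.97 tilt [ 0.003 -0.   ] F [ 0.6 -0.8 -0.8] open -0.0 grip 0.0 q [ 0.04  0.37  1.26 -0.    1.52  1.7 ]
```

play_rows([
  {"tx":-0.01,"ty":0,"tz":0,"rx":0,"ry":0,"rz":0,"claw":1},
  {"tx":0,"ty":0,"tz":-0.03,"rx":0,"ry":0,"rz":0,"claw":1},
  {"tx":0,"ty":0,"tz":-0.03,"rx":0,"ry":0,"rz":0,"claw":1},
  {"tx":0,"ty":0,"tz":-0.03,"rx":0,"ry":0,"rz":0,"claw":1},
  {"tx":-0.0125,"ty":-0.033,"tz":0,"rx":0,"ry":0,"rz":0,"claw":0},
  {"tx":-0.0125,"ty":-0.033,"tz":0,"rx":0,"ry":0,"rz":0,"claw":0},
  {"tx":-0.0125,"ty":-0.033,"tz":0,"rx":0,"ry":0,"rz":0,"claw":0},
  {"tx":-0.0125,"ty":-0.033,"tz":0,"rx":0,"ry":0,"rz":0,"claw":0},
  {"tx":-0.0125,"ty":-0.033,"tz":0,"rx":0,"ry":0,"rz":0,"claw":0},
  {"tx":-0.0125,"ty":-0.033,"tz":0,"rx":0,"ry":0,"rz":0,"claw":0},
  {"tx":-0.0125,"ty":-0.033,"tz":0,"rx":0,"ry":0,"rz":0,"claw":0},
  {"tx":-0.0125,"ty":-0.034,"tz":0,"rx":0,"ry":0,"rz":0,"claw":0},
])

```text
clock: 6.88
tcp_pos: [0.5638, 0.3613, 0.2108]
eef_rot: [[0.996, -0.086, 0.003], [-0.086, -0.996, 0.001], [0.003, -0.002, -1.0]]
wrist_force: [1.1, 0.8, 0.6]
opening: 1.0
grasp_force: 0.0
```

```bash
cat > look.py <<'E'
from h import *
import sys
st()
P=[camera(n) for n in("scene","top")]
V=[(p,masks_of(p,"cup_1")) for p in P]
seen={}
for p,ms in V:
    for m in ms:
        if m["score"]<.3: continue
        px=p["pixels"][m["region"]].astype(int).mean(0); blue=px[2]>px[0]+40
        w=ray(p,m["xy"],.035); print("blue" if blue else "steel",round(m["score"],2),np.round(m["xy"]),inv(w))
for a in sys.argv[1:]:
    c=[float(v) for v in a.split(",")]; r=fit(V,c[0],c[1])
    print(a,[(t[0],t[1],inv(t[2]),t[3]) for t in r])
E
python3 look.py .5655,.3598 .4061,.3651
```

```text
t 6.88 loc [0.008  0.3613] z 0.2108 yaw -4.96 tilt [0.003 0.001] F [1.1 0.8 0.6] open 1.0 grip 0.0 q [ 0.49  0.36  1.09 -0.    1.69  2.14]
blue 0.92 [326. 314.] [0.1164 0.2913]
steel 0.91 [294. 142.] [-0.0716 -0.3291]
steel 0.88 [373. 318.] [0.0066 0.3587]
steel 0.87 [424. 294.] [-0.1599  0.357 ]
blue 0.86 [289. 328.] [0.225 0.283]
steel 0.72 [252. 125.] [ 0.0332 -0.4668]
blue 0.51 [378. 286.] [-0.0542  0.2796]
blue 0.92 [226. 125.] [0.2252 0.2921]
steel 0.77 [459. 213.] [ 0.0278 -0.4634]
steel 0.73 [200. 190.] [0.0089 0.3458]
blue 0.66 [221. 160.] [0.1113 0.2939]
blue 0.59 [221. 220.] [-0.0765  0.2692]
steel 0.56 [419. 240.] [-0.0715 -0.3451]
.5655,.3598 [(np.float64(0.192), 'squat', array([0.0099, 0.36  ]), 2), (np.float64(0.216), 'tall', array([0.0089, 0.3589]), 2)]
.4061,.3651 [(np.float64(0.069), 'tall', array([-0.1508,  0.3527]), 1), (np.float64(0.07), 'squat', array([-0.1561,  0.3498]), 1)]
```

play_rows([
  {"tx":0.001,"ty":0.001,"tz":0.03,"rx":0,"ry":0,"rz":0,"claw":0},
  {"tx":0,"ty":0,"tz":0.03,"rx":0,"ry":0,"rz":0,"claw":0},
  {"tx":0,"ty":0,"tz":0.03,"rx":0,"ry":0,"rz":0,"claw":0},
  {"tx":0,"ty":0,"tz":0.03,"rx":0,"ry":0,"rz":0,"claw":0},
  {"tx":0,"ty":0,"tz":0.03,"rx":0,"ry":0,"rz":0,"claw":0},
  {"tx":0,"ty":0,"tz":0.02,"rx":0,"ry":0,"rz":0,"claw":0},
  {"tx":0,"ty":0,"tz":0.015,"rx":0,"ry":0,"rz":0,"claw":0},
  {"tx":0,"ty":0,"tz":0,"rx":0,"ry":0,"rz":0,"claw":1},
  {"tx":0,"ty":0,"tz":0,"rx":0,"ry":0,"rz":0,"claw":1},
  {"tx":0,"ty":0,"tz":0,"rx":0,"ry":0,"rz":0,"claw":1},
  {"tx":0,"ty":0,"tz":0,"rx":0,"ry":0,"rz":0,"claw":1},
  {"tx":0,"ty":0,"tz":0,"rx":0,"ry":0,"rz":0,"claw":1},
], grip_force=40)

```text
clock: 8.08
tcp_pos: [0.5661, 0.3586, 0.0261]
eef_rot: [[0.996, -0.087, 0.003], [-0.087, -0.996, 0.001], [0.003, -0.001, -1.0]]
wrist_force: [-0.8, 0.2, -1.2]
opening: 0.689
grasp_force: 43.2
```

```bash
python3 -c "
from h import *
st()"
```

```text
t 8.08 loc [0.0105 0.3589] z 0.0261 yaw -4.97 tilt [0.003 0.001] F [-0.8  0.2 -1.2] open 0.689 grip 43.2 q [ 0.48  0.46  1.32 -0.    1.36  2.14]
```

play_rows([
  {"tx":0,"ty":0,"tz":-0.02,"rx":0,"ry":0,"rz":0,"claw":1},
  {"tx":0,"ty":0,"tz":-0.03,"rx":0,"ry":0,"rz":0,"claw":1},
  {"tx":0,"ty":0,"tz":-0.03,"rx":0,"ry":0,"rz":0,"claw":1},
  {"tx":0,"ty":0,"tz":-0.03,"rx":0,"ry":0,"rz":0,"claw":1},
  {"tx":0,"ty":0,"tz":-0.03,"rx":0,"ry":0,"rz":0,"claw":1},
  {"tx":0,"ty":0.03,"tz":-0.02,"rx":0,"ry":0,"rz":0,"claw":1},
  {"tx":0.004,"ty":0.032,"tz":0,"rx":0,"ry":0,"rz":0,"claw":1},
  {"tx":0.004,"ty":0.032,"tz":0,"rx":0,"ry":0,"rz":0,"claw":1},
  {"tx":0.004,"ty":0.032,"tz":0,"rx":0,"ry":0,"rz":0,"claw":1},
  {"tx":0.004,"ty":0.032,"tz":0,"rx":0,"ry":0,"rz":0,"claw":1},
  {"tx":0.004,"ty":0.032,"tz":0,"rx":0,"ry":0,"rz":0,"claw":1},
  {"tx":0.004,"ty":0.032,"tz":0,"rx":0,"ry":0,"rz":0,"claw":1},
])

```text
clock: 9.08
tcp_pos: [0.5697, 0.1339, 0.1854]
eef_rot: [[0.996, -0.086, 0.002], [-0.086, -0.996, 0.0], [0.002, -0.0, -1.0]]
wrist_force: [0.6, -0.1, -1.8]
opening: 0.695
grasp_force: 43.8
```

```bash
python3 -c "
from h import *
st()
P=[camera(n) for n in('scene','top')]
a=P[0]['pixels'][130:330,200:400,::-1];b=P[1]['pixels'][90:290,200:400,::-1]
cv2.imwrite('pics/hold.png',cv2.resize(np.hstack([a,b]),(800,400)))
for p in P:
  for k,z in(('cover_left_handle',.138),('cover_left_keeper',.116)): print(k,[(round(m['score'],2),inv(ray(p,m['xy'],z))) for m in mark_of(p,k)[:2]])
"
```

```text
t 9.08 loc [0.0337 0.1353] z 0.1854 yaw -4.93 tilt [0.002 0.   ] F [ 0.6 -0.1 -1.8] open 0.695 grip 43.8 q [ 0.13  0.18  1.36 -0.    1.6   1.79]
cover_left_handle [(0.86, array([0.1352, 0.0979]))]
cover_left_keeper [(0.72, array([0.0958, 0.1606]))]
cover_left_handle [(0.67, array([0.1392, 0.089 ]))]
cover_left_keeper [(0.31, array([-0.0827, -0.3207]))]
```

View pics/hold.png

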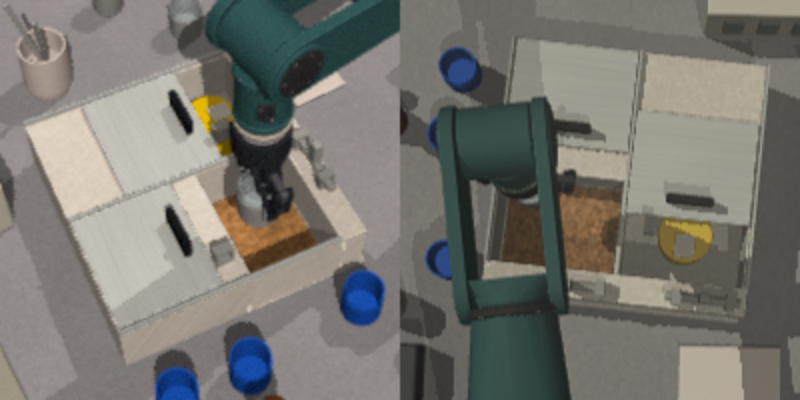

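play_rows([
  {"tx":0,"ty":0,"tz":0.03,"rx":0,"ry":0,"rz":0,"claw":1},
  {"tx":0,"ty":0,"tz":0.03,"rx":0,"ry":0,"rz":0,"claw":1},
  {"tx":0,"ty":0,"tz":0.03,"rx":0,"ry":0,"rz":0,"claw":1},
  {"tx":0,"ty":0,"tz":0.025,"rx":0,"ry":0,"rz":0,"claw":1},
  {"tx":0,"ty":0,"tz":0.02,"rx":0,"ry":0,"rz":0,"claw":1},
  {"tx":0,"ty":0,"tz":0.01,"rx":0,"ry":0,"rz":0,"claw":1},
  {"tx":0,"ty":0,"tz":0.003,"rx":0,"ry":0,"rz":0,"claw":1},
  {"tx":0,"ty":0,"tz":0,"rx":0,"ry":0,"rz":0,"claw":1},
])

```text
clock: 10.05
tcp_pos: [0.5694, 0.1374, 0.0503]
eef_rot: [[0.997, -0.08, 0.002], [-0.08, -0.997, 0.002], [0.002, -0.002, -1.0]]
wrist_force: [-33.0, -10.7, 54.9]
opening: 0.692
grasp_force: 69.6
```

```bash
python3 -c "
from h import *
st()"
```

```text
t 10.05 loc [0.0331 0.1388] z 0.0503 yaw -4.59 tilt [0.002 0.002] F [-33.  -10.7  54.9] open 0.692 grip 69.6 q [0.14 0.27 1.53 0.   1.34 1.79]
```

Something blocks it, so I'm backing up straight away.

play_rows([
  {"tx":0,"ty":0,"tz":-0.02,"rx":0,"ry":0,"rz":0,"claw":1},
  {"tx":0,"ty":0,"tz":0,"rx":0,"ry":0,"rz":0,"claw":1},
])

```text
clock: 10.22
tcp_pos: [0.5729, 0.1374, 0.0629]
eef_rot: [[0.996, -0.084, 0.011], [-0.084, -0.996, 0.002], [0.011, -0.003, -1.0]]
wrist_force: [1.4, -0.6, -0.2]
opening: 0.692
grasp_force: 43.9
```

```bash
python3 -c "
from h import *
st()
P=[camera(n) for n in('scene','top')]
save(P[0],'block',6,(265,180,395,280))
for p in P:
  for k,z in(('cover_left_handle',.138),('cover_left_keeper',.116),('cup_1',.045)): print(k,[(round(m['score'],2),inv(ray(p,m['xy'],z))) for m in (masks_of if k=='cup_1' else mark_of)(p,k)[:9]])
"
```

```text
t 10.22 loc [0.0366 0.1391] z 0.0629 yaw -4.81 tilt [0.011 0.002] F [ 1.4 -0.6 -0.2] open 0.692 grip 43.9 q [0.14 0.26 1.52 0.   1.36 1.79]
cover_left_handle [(0.69, array([0.1415, 0.0945]))]
cover_left_keeper [(0.96, array([0.0955, 0.153 ]))]
cup_1 [(0.82, array([ 0.0433, -0.4466])), (0.8, array([-0.0667, -0.3353])), (0.8, array([0.2255, 0.2831])), (0.75, array([-0.0774,  0.2716])), (0.61, array([-0.1628,  0.3545])), (0.6, array([0.0455, 0.125 ])), (0.58, array([0.1162, 0.291 ]))]
cover_left_handle [(0.67, array([0.0962, 0.159 ])), (0.57, array([0.1336, 0.0857]))]
cover_left_keeper [(0.55, array([0.087 , 0.1631]))]
cup_1 [(0.95, array([0.2284, 0.285 ])), (0.88, array([-0.0718, -0.3489])), (0.83, array([0.1154, 0.2931])), (0.73, array([-0.1543,  0.3487])), (0.64, array([-0.0662,  0.2643])), (0.57, array([ 0.0318, -0.4593]))]
```

View pics/block.png

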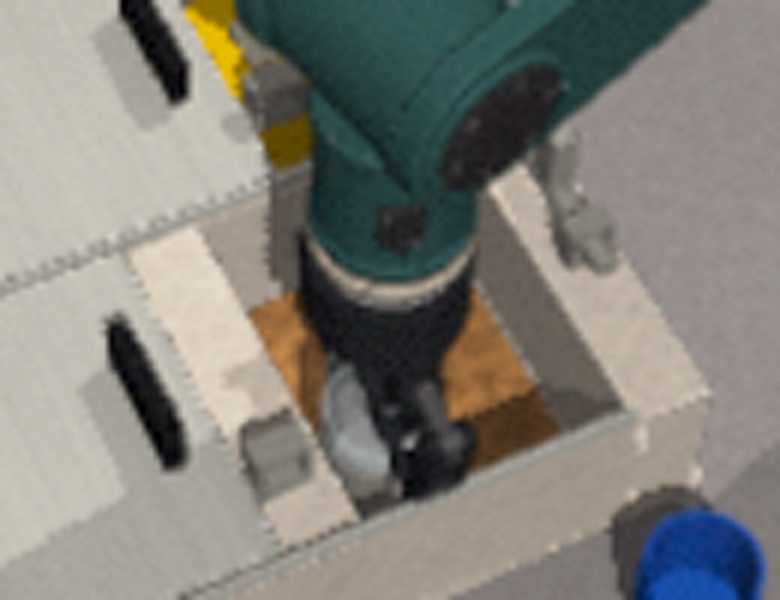

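```bash
cat >> h.py <<'E'
def l2w(x,y): c,s=np.cos(Q[2]),np.sin(Q[2]);return Q[0]+c*x-s*y,Q[1]+s*x+c*y
E
python3 - <<'E'
from h import *
p=camera('scene');s=state();t=inv(s['tcp_pos']);z0=s['tcp_pos'][2]-.026
a,b=proj(p,[[*l2w(*t),z0+.03],[*l2w(t[0]+.01,t[1]),z0+.03]]);d=(b-a)/np.hypot(*(b-a));sc=np.hypot(*(b-a))/10
print("dir",d,"px/mm",sc)
for m in masks_of(p,'cup_1'):
    if np.hypot(*(np.array(m['xy'])-a))<20:
        yx=np.argwhere(m['region']); v=yx[:,::-1]@d
        for z in(z0,z0-.005,z0+.005):
            c=cyl(p,*l2w(*t),.03,z,.066); w=np.argwhere(c)[:,::-1]@d
            print("cup +x edge excess mm",round((np.percentile(v,99.5)-np.percentile(w,99.5))/sc,1), "bottom row",np.percentile(yx[:,0],99),np.argwhere(c)[:,0].max(),"top",yx[:,0].min(),np.argwhere(c)[:,0].min())
k=mark_of(p,'cover_left_keeper')[0];print(k)
E
```

```text
dir [-0.9199236   0.39209766] px/mm 0.33337896779549
cup +x edge excess mm -8.7 bottom row 265.0 268 top 242 239
cup +x edge excess mm -9.9 bottom row 265.0 268 top 242 240
cup +x edge excess mm -7.6 bottom row 265.0 267 top 242 238
{'xy': [310.5, 256.6], 'score': 0.59}
```

The cup sits fine in the grip. The gripper body most likely touched the cover's keeper. I'll place this squat cup in the front-left slot instead, then push the cover the last few mm back.

play_rows([
  {"tx":-0.01,"ty":0.001,"tz":-0.01,"rx":0,"ry":-0.6,"rz":0.15,"claw":1},
  {"tx":-0.015,"ty":0.001,"tz":0,"rx":0,"ry":0,"rz":0,"claw":1},
  {"tx":-0.015,"ty":0,"tz":0,"rx":0,"ry":0,"rz":0,"claw":1},
  {"tx":-0.015,"ty":0,"tz":0,"rx":0,"ry":0,"rz":0,"claw":1},
  {"tx":-0.011,"ty":0,"tz":0,"rx":0,"ry":0,"rz":0,"claw":1},
  {"tx":0,"ty":0,"tz":0.01,"rx":0,"ry":0,"rz":0,"claw":1},
])

```text
clock: 11.27
tcp_pos: [0.5035, 0.1396, 0.0585]
eef_rot: [[0.996, -0.088, -0.007], [-0.088, -0.996, 0.002], [-0.008, -0.001, -1.0]]
wrist_force: [0.7, -0.3, -0.6]
opening: 0.69
grasp_force: 43.9
```

```bash
python3 -c "
from h import *
st()"
```

```text
t 11.27 loc [-0.0328  0.1352] z 0.0585 yaw -5.06 tilt [-0.007  0.002] F [ 0.7 -0.3 -0.6] open 0.69 grip 43.9 q [0.16 0.13 1.67 0.   1.34 1.82]
```

play_rows([
  {"tx":0.003,"ty":0,"tz":0.007,"rx":0,"ry":0.4,"rz":0,"claw":1},
  {"tx":0,"ty":0,"tz":0.006,"rx":0,"ry":0,"rz":0,"claw":1},
  {"tx":0,"ty":0,"tz":0.003,"rx":0,"ry":0,"rz":0,"claw":1},
])

```text
clock: 11.52
tcp_pos: [0.507, 0.1395, 0.0485]
eef_rot: [[0.996, -0.086, -0.004], [-0.086, -0.996, 0.002], [-0.004, -0.002, -1.0]]
wrist_force: [-29.1, -10.2, 53.8]
opening: 0.688
grasp_force: 67.8
```

```bash
python3 -c "
from h import *
st()"
```

```text
t 11.52 loc [-0.0293  0.1354] z 0.0485 yaw -4.93 tilt [-0.004  0.002] F [-29.1 -10.2  53.8] open 0.688 grip 67.8 q [0.16 0.15 1.68 0.   1.32 1.81]
```

Run:
```python
from h import *
s=state();F=s["wrist_force"];T=s["wrist_torque"];print(F,T,s["tcp_pos"])
r=np.cross(F,T)/(F@F);print("axis residual",T@F/np.linalg.norm(F))
for L in np.linspace(-.15,.15,13):
    q=r+L*F/np.linalg.norm(F);print(q.round(3),end=' ')
p=camera('scene');save(p,'block2',6,(285,175,415,275))
```

```text
[-29.13433694 -10.2118692   53.77889015] [1.73904732 3.31975283 1.55611297] [0.50700651 0.13946574 0.04845577]
axis residual -0.01420483368191942
[ 0.02   0.061 -0.151] [ 0.008  0.057 -0.129] [-0.004  0.053 -0.107] [-0.015  0.048 -0.086] [-0.027  0.044 -0.064] [-0.039  0.04  -0.042] [-0.051  0.036 -0.021] [-0.062  0.032  0.001] [-0.074  0.028  0.023] [-0.086  0.024  0.045] [-0.098  0.02   0.066] [-0.109  0.016  0.088] [-0.121  0.011  0.11 ]
```

View pics/block2.png

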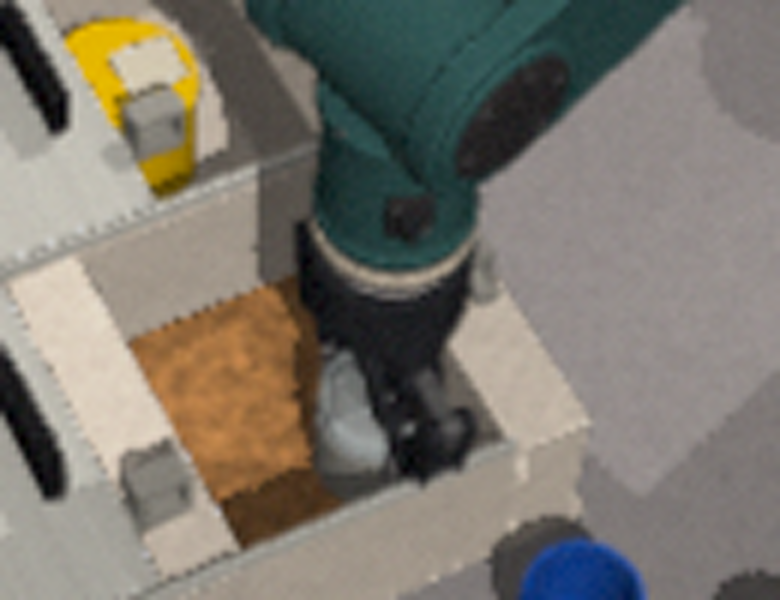

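The wrench points to the left finger's knuckle (about 55 mm off centre) sitting on the left wall top at TCP z ≈ 0.05. I'll set the cup down nearer the bay's middle, regrip it higher, then place it.

play_rows([
  {"tx":0,"ty":0,"tz":-0.018,"rx":0,"ry":0.2,"rz":0,"claw":1},
  {"tx":0,"ty":0.01,"tz":0,"rx":0,"ry":0,"rz":0,"claw":1},
  {"tx":0,"ty":0.012,"tz":0,"rx":0,"ry":0,"rz":0,"claw":1},
  {"tx":0,"ty":0,"tz":0.006,"rx":0,"ry":0,"rz":0,"claw":1},
  {"tx":0,"ty":0,"tz":0.006,"rx":0,"ry":0,"rz":0,"claw":1},
  {"tx":0,"ty":0,"tz":0,"rx":0,"ry":0,"rz":0,"claw":1},
])

```text
clock: 12.07
tcp_pos: [0.5026, 0.1162, 0.0431]
eef_rot: [[0.996, -0.09, -0.006], [-0.09, -0.996, -0.001], [-0.006, 0.001, -1.0]]
wrist_force: [-0.0, 0.0, -1.8]
opening: 0.695
grasp_force: 43.9
```

```bash
python3 -c "
from h import *
st()"
```

```text
t 12.07 loc [-0.0317  0.1119] z 0.0431 yaw -5.17 tilt [-0.006 -0.001] F [-0.   0.  -1.8] open 0.695 grip 43.9 q [0.12 0.13 1.71 0.   1.31 1.78]
```

play_rows([
  {"tx":0,"ty":0,"tz":0.003,"rx":0,"ry":0.35,"rz":-0.15,"claw":1},
  {"tx":0,"ty":0,"tz":0.001,"rx":0,"ry":0,"rz":0,"claw":1},
  {"tx":0,"ty":0,"tz":0.001,"rx":0,"ry":0,"rz":0,"claw":1},
])

```text
clock: 12.32
tcp_pos: [0.5043, 0.1171, 0.0411]
eef_rot: [[0.996, -0.086, 0.005], [-0.086, -0.996, -0.001], [0.005, 0.0, -1.0]]
wrist_force: [-1.2, -0.1, -2.3]
opening: 0.688
grasp_force: 43.9
```

```bash
python3 -c "
from h import *
st()"
```

```text
t 12.32 loc [-0.03    0.1129] z 0.0411 yaw -4.93 tilt [ 0.005 -0.001] F [-1.2 -0.1 -2.3] open 0.688 grip 43.9 q [ 0.12  0.13  1.71 -0.    1.29  1.78]
```

play_rows([
  {"tx":0,"ty":0,"tz":0.001,"rx":0,"ry":0,"rz":0,"claw":1},
  {"tx":0,"ty":0,"tz":0.001,"rx":0,"ry":0,"rz":0,"claw":1},
  {"tx":0,"ty":0,"tz":0,"rx":0,"ry":0,"rz":0,"claw":1},
])

```text
clock: 12.57
tcp_pos: [0.5048, 0.1171, 0.0398]
eef_rot: [[0.996, -0.086, 0.006], [-0.086, -0.996, -0.001], [0.006, 0.0, -1.0]]
wrist_force: [-0.7, -0.3, -2.4]
opening: 0.692
grasp_force: 43.9
```

```bash
python3 -c "
from h import *
st()"
```

```text
t 12.57 loc [-0.0296  0.1129] z 0.0398 yaw -4.93 tilt [ 0.006 -0.001] F [-0.7 -0.3 -2.4] open 0.692 grip 43.9 q [ 0.12  0.13  1.71 -0.    1.29  1.78]
```

play_rows([
  {"tx":0,"ty":0,"tz":0.002,"rx":0,"ry":-0.3,"rz":0,"claw":1},
  {"tx":0,"ty":0,"tz":0.002,"rx":0,"ry":0,"rz":0,"claw":1},
  {"tx":0,"ty":0,"tz":0,"rx":0,"ry":0,"rz":0,"claw":1},
  {"tx":0,"ty":0,"tz":0,"rx":0,"ry":0,"rz":0,"claw":1},
])

```text
clock: 12.9
tcp_pos: [0.5051, 0.117, 0.0361]
eef_rot: [[0.996, -0.086, 0.002], [-0.086, -0.996, -0.0], [0.002, -0.0, -1.0]]
wrist_force: [0.3, 0.5, -0.7]
opening: 0.694
grasp_force: 44.2
```

```bash
python3 -c "
from h import *
st()"
```

```text
t 12.9 loc [-0.0292  0.1129] z 0.0361 yaw -4.95 tilt [ 0.002 -0.   ] F [ 0.3  0.5 -0.7] open 0.694 grip 44.2 q [ 0.12  0.14  1.71 -0.    1.29  1.78]
```

play_rows([
  {"tx":0,"ty":0,"tz":0,"rx":0,"ry":0,"rz":0,"claw":0.2},
  {"tx":0,"ty":0,"tz":0,"rx":0,"ry":0,"rz":0,"claw":0.2},
  {"tx":0,"ty":0,"tz":-0.008,"rx":0,"ry":0,"rz":0,"claw":0.2},
  {"tx":0,"ty":0,"tz":-0.009,"rx":0,"ry":0,"rz":0,"claw":0.2},
  {"tx":0,"ty":0,"tz":0,"rx":0,"ry":0,"rz":0,"claw":0.2},
  {"tx":0,"ty":0,"tz":0,"rx":0,"ry":0,"rz":0,"claw":1},
  {"tx":0,"ty":0,"tz":0,"rx":0,"ry":0,"rz":0,"claw":1},
  {"tx":0,"ty":0,"tz":0,"rx":0,"ry":0,"rz":0,"claw":1},
  {"tx":0,"ty":0,"tz":0,"rx":0,"ry":0,"rz":0,"claw":1},
], grip_force=30)

```text
clock: 13.65
tcp_pos: [0.506, 0.117, 0.0547]
eef_rot: [[0.996, -0.086, 0.004], [-0.086, -0.996, 0.0], [0.004, -0.0, -1.0]]
wrist_force: [-0.2, -0.1, 6.5]
opening: 0.691
grasp_force: 31.5
```

```bash
python3 -c "
from h import *
st()"
```

```text
t 13.65 loc [-0.0284  0.113 ] z 0.0547 yaw -4.95 tilt [0.004 0.   ] F [-0.2 -0.1  6.5] open 0.691 grip 31.5 q [ 0.12  0.12  1.69 -0.    1.32  1.78]
```

play_rows([
  {"tx":0,"ty":0,"tz":-0.008,"rx":0,"ry":0,"rz":0,"claw":1},
  {"tx":-0.003,"ty":-0.012,"tz":0,"rx":0,"ry":-0.2,"rz":0,"claw":1},
  {"tx":-0.002,"ty":-0.013,"tz":0,"rx":0,"ry":0,"rz":0,"claw":1},
  {"tx":0,"ty":0,"tz":0,"rx":0,"ry":0,"rz":0,"claw":1},
  {"tx":0,"ty":0,"tz":0.005,"rx":0,"ry":0,"rz":0,"claw":1},
  {"tx":0,"ty":0,"tz":0,"rx":0,"ry":0,"rz":0,"claw":1},
])

```text
clock: 14.15
tcp_pos: [0.5013, 0.1427, 0.0549]
eef_rot: [[0.996, -0.086, -0.004], [-0.086, -0.996, 0.0], [-0.004, 0.0, -1.0]]
wrist_force: [-0.6, 1.1, -0.7]
opening: 0.686
grasp_force: 32.9
```

```bash
python3 -c "
from h import *
st()"
```

```text
t 14.15 loc [-0.0352  0.1381] z 0.0549 yaw -4.91 tilt [-0.004  0.   ] F [-0.6  1.1 -0.7] open 0.686 grip 32.9 q [0.17 0.13 1.68 0.   1.33 1.82]
```

play_rows([
  {"tx":0,"ty":0,"tz":0,"rx":0,"ry":0,"rz":0,"claw":0.22},
  {"tx":0,"ty":0,"tz":0,"rx":0,"ry":0,"rz":0,"claw":0.22},
  {"tx":0,"ty":0,"tz":-0.01,"rx":0,"ry":0.2,"rz":0,"claw":0.22},
  {"tx":0,"ty":0,"tz":-0.03,"rx":0,"ry":0,"rz":0,"claw":0.22},
  {"tx":0,"ty":0,"tz":-0.04,"rx":0,"ry":0,"rz":0,"claw":0.22},
  {"tx":0,"ty":0,"tz":-0.04,"rx":0,"ry":0,"rz":0,"claw":0.22},
  {"tx":0,"ty":0,"tz":-0.03,"rx":0,"ry":0,"rz":0,"claw":0},
  {"tx":-0.018,"ty":-0.035,"tz":0,"rx":0,"ry":0,"rz":0,"claw":0},
  {"tx":-0.018,"ty":-0.035,"tz":0,"rx":0,"ry":0,"rz":0,"claw":0},
  {"tx":-0.018,"ty":-0.035,"tz":0,"rx":0,"ry":0,"rz":0,"claw":0},
  {"tx":-0.018,"ty":-0.035,"tz":0,"rx":0,"ry":0,"rz":0,"claw":0},
  {"tx":-0.018,"ty":-0.035,"tz":0,"rx":0,"ry":0,"rz":0,"claw":0},
])

```text
clock: 15.15
tcp_pos: [0.4266, 0.3256, 0.2072]
eef_rot: [[0.996, -0.087, 0.003], [-0.087, -0.996, 0.001], [0.003, -0.001, -1.0]]
wrist_force: [1.1, 0.3, -0.4]
opening: 1.005
grasp_force: 0.0
```

```bash
cat >> look.py <<'E'
for a in [(-.034,.138)]:
    w=l2w(*a); print("placed",[(t[0],t[1],inv(t[2]),t[3]) for t in fit(V,*w,z0=.011)])
E
python3 look.py .4061,.3651 .5141,-.4613 .4208,-.3398
```

```text
t 15.15 loc [-0.1255  0.3139] z 0.2072 yaw -5.02 tilt [0.003 0.001] F [ 1.1  0.3 -0.4] open 1.005 grip 0.0 q [ 0.55  0.06  1.45 -0.    1.63  2.2 ]
blue 0.96 [326. 313.] [0.1149 0.2895]
blue 0.94 [383. 280.] [-0.0759  0.2702]
steel 0.77 [293. 138.] [-0.0744 -0.3446]
steel 0.76 [350. 244.] [-0.0485  0.1229]
blue 0.73 [289. 326.] [0.223  0.2771]
steel 0.72 [255. 126.] [ 0.0256 -0.4598]
steel 0.7 [424. 292.] [-0.1603  0.3524]
blue 0.84 [228. 126.] [0.2228 0.2874]
blue 0.83 [223. 160.] [0.1124 0.2872]
steel 0.81 [265. 209.] [-0.0263  0.1394]
blue 0.79 [223. 218.] [-0.0667  0.264 ]
steel 0.64 [459. 212.] [ 0.0311 -0.4619]
steel 0.6 [422. 240.] [-0.0705 -0.355 ]
.4061,.3651 [(np.float64(0.04), 'squat', array([-0.1551,  0.3493]), 1), (np.float64(0.062), 'tall', array([-0.1524,  0.3525]), 1)]
.5141,-.4613 [(np.float64(0.154), 'tall', array([ 0.0312, -0.4628]), 2), (np.float64(0.179), 'squat', array([ 0.0305, -0.4679]), 2)]
.4208,-.3398 [(np.float64(0.098), 'squat', array([-0.0718, -0.3507]), 2), (np.float64(0.106), 'tall', array([-0.0718, -0.3495]), 2)]
placed [(np.float64(0.246), 'tall', array([-0.0377,  0.1323]), 2), (np.float64(0.255), 'squat', array([-0.0378,  0.1362]), 2)]
```

play_rows([
  {"tx":-0.0125,"ty":-0.019,"tz":0,"rx":0,"ry":0,"rz":0,"claw":0},
  {"tx":-0.0125,"ty":-0.019,"tz":0,"rx":0,"ry":0,"rz":0,"claw":0},
  {"tx":0,"ty":0,"tz":0.035,"rx":0,"ry":0,"rz":0,"claw":0},
  {"tx":0,"ty":0,"tz":0.035,"rx":0,"ry":0,"rz":0,"claw":0},
  {"tx":0,"ty":0,"tz":0.035,"rx":0,"ry":0,"rz":0,"claw":0},
  {"tx":0,"ty":0,"tz":0.035,"rx":0,"ry":0,"rz":0,"claw":0},
  {"tx":0,"ty":0,"tz":0.022,"rx":0,"ry":0,"rz":0,"claw":0},
  {"tx":0,"ty":0,"tz":0,"rx":0,"ry":0,"rz":0,"claw":1},
  {"tx":0,"ty":0,"tz":0,"rx":0,"ry":0,"rz":0,"claw":1},
  {"tx":0,"ty":0,"tz":0,"rx":0,"ry":0,"rz":0,"claw":1},
  {"tx":0,"ty":0,"tz":0,"rx":0,"ry":0,"rz":0,"claw":1},
  {"tx":0,"ty":0,"tz":0,"rx":0,"ry":0,"rz":0,"claw":1},
])

```text
clock: 16.35
tcp_pos: [0.4072, 0.365, 0.0461]
eef_rot: [[0.996, -0.087, 0.004], [-0.087, -0.996, 0.002], [0.004, -0.003, -1.0]]
wrist_force: [-0.2, -0.1, -1.5]
opening: 0.649
grasp_force: 33.5
```

```bash
python3 -c "
from h import *
st()"
```

```text
t 16.35 loc [-0.1483  0.3515] z 0.0461 yaw -4.98 tilt [0.004 0.002] F [-0.2 -0.1 -1.5] open 0.649 grip 33.5 q [ 0.63  0.19  1.64 -0.    1.31  2.29]
```

play_rows([
  {"tx":0,"ty":0,"tz":-0.02,"rx":0,"ry":0,"rz":0,"claw":1},
  {"tx":0,"ty":0,"tz":-0.035,"rx":0,"ry":0,"rz":0,"claw":1},
  {"tx":0,"ty":0,"tz":-0.035,"rx":0,"ry":0,"rz":0,"claw":1},
  {"tx":0,"ty":0,"tz":-0.04,"rx":0,"ry":0,"rz":0,"claw":1},
  {"tx":0,"ty":0,"tz":-0.04,"rx":0,"ry":0,"rz":0,"claw":1},
  {"tx":0.026,"ty":0.0305,"tz":0,"rx":0,"ry":0,"rz":0,"claw":1},
  {"tx":0.026,"ty":0.0305,"tz":0,"rx":0,"ry":0,"rz":0,"claw":1},
  {"tx":0.026,"ty":0.0305,"tz":0,"rx":0,"ry":0,"rz":0,"claw":1},
  {"tx":0.026,"ty":0.0305,"tz":0,"rx":0,"ry":0,"rz":0,"claw":1},
  {"tx":0.026,"ty":0.0305,"tz":0,"rx":0,"ry":0,"rz":0,"claw":1},
  {"tx":0.026,"ty":0.0305,"tz":0,"rx":0,"ry":0,"rz":0,"claw":1},
  {"tx":0.026,"ty":0.0305,"tz":0,"rx":0,"ry":0,"rz":0,"claw":1},
])

```text
clock: 17.35
tcp_pos: [0.5695, 0.1344, 0.2155]
eef_rot: [[0.996, -0.086, 0.003], [-0.086, -0.996, 0.0], [0.003, -0.001, -1.0]]
wrist_force: [0.2, -0.0, -1.3]
opening: 0.642
grasp_force: 33.6
```

play_rows([
  {"tx":0,"ty":0,"tz":0,"rx":0,"ry":0,"rz":0,"claw":1},
  {"tx":0,"ty":0,"tz":0,"rx":0,"ry":0,"rz":0,"claw":1},
])

```text
clock: 17.52
tcp_pos: [0.5696, 0.134, 0.2146]
eef_rot: [[0.996, -0.09, 0.002], [-0.09, -0.996, 0.0], [0.002, -0.0, -1.0]]
wrist_force: [-0.4, 0.3, -1.0]
opening: 0.649
grasp_force: 33.6
```

```bash
python3 -c "
from h import *
st()"
```

```text
t 17.52 loc [0.0336 0.1354] z 0.2146 yaw -5.18 tilt [0.002 0.   ] F [-0.4  0.3 -1. ] open 0.649 grip 33.6 q [ 0.13  0.17  1.31 -0.    1.66  1.8 ]
```

play_rows([
  {"tx":0,"ty":-0.001,"tz":0.035,"rx":0,"ry":0,"rz":0,"claw":1},
  {"tx":0,"ty":0,"tz":0.035,"rx":0,"ry":0,"rz":0,"claw":1},
  {"tx":0,"ty":0,"tz":0.035,"rx":0,"ry":0,"rz":0,"claw":1},
  {"tx":0,"ty":0,"tz":0.025,"rx":0,"ry":0,"rz":0,"claw":1},
  {"tx":0,"ty":0,"tz":0.015,"rx":0,"ry":0,"rz":0,"claw":1},
  {"tx":0,"ty":0,"tz":0.008,"rx":0,"ry":0,"rz":0,"claw":1},
  {"tx":0,"ty":0,"tz":0.003,"rx":0,"ry":0,"rz":0,"claw":1},
  {"tx":0,"ty":0,"tz":0,"rx":0,"ry":0,"rz":0,"claw":1},
])

```text
clock: 18.18
tcp_pos: [0.5687, 0.1379, 0.0584]
eef_rot: [[0.996, -0.085, 0.001], [-0.085, -0.996, 0.0], [0.001, -0.0, -1.0]]
wrist_force: [-0.9, 0.2, -1.4]
opening: 0.645
grasp_force: 33.6
```

```bash
python3 -c "
from h import *
st()"
```

```text
t 18.18 loc [0.0323 0.1392] z 0.0584 yaw -4.88 tilt [0.001 0.   ] F [-0.9  0.2 -1.4] open 0.645 grip 33.6 q [ 0.14  0.26  1.52 -0.    1.36  1.8 ]
```

play_rows([
  {"tx":0,"ty":0,"tz":0.002,"rx":0,"ry":0,"rz":0,"claw":1},
  {"tx":0,"ty":0,"tz":0,"rx":0,"ry":0,"rz":0,"claw":0.27},
  {"tx":0,"ty":0,"tz":0,"rx":0,"ry":0,"rz":0,"claw":0.27},
  {"tx":0,"ty":0,"tz":-0.01,"rx":0,"ry":0,"rz":0,"claw":0.27},
  {"tx":0,"ty":0,"tz":-0.03,"rx":0,"ry":0,"rz":0,"claw":0.27},
  {"tx":0,"ty":0,"tz":-0.04,"rx":0,"ry":0,"rz":0,"claw":0.27},
  {"tx":0,"ty":0,"tz":-0.04,"rx":0,"ry":0,"rz":0,"claw":0.27},
  {"tx":0,"ty":0,"tz":-0.04,"rx":0,"ry":0,"rz":0,"claw":0},
  {"tx":-0.008,"ty":0.035,"tz":0,"rx":0,"ry":0,"rz":0,"claw":0},
  {"tx":-0.008,"ty":0.035,"tz":0,"rx":0,"ry":0,"rz":0,"claw":0},
  {"tx":-0.008,"ty":0.035,"tz":0,"rx":0,"ry":0,"rz":0,"claw":0},
  {"tx":-0.008,"ty":0.035,"tz":0,"rx":0,"ry":0,"rz":0,"claw":0},
])

```text
clock: 19.18
tcp_pos: [0.5244, -0.0009, 0.2182]
eef_rot: [[0.996, -0.085, 0.004], [-0.085, -0.996, -0.001], [0.005, 0.0, -1.0]]
wrist_force: [-0.5, -1.0, 0.5]
opening: 1.001
grasp_force: 0.0
```

play_rows([
  {"tx":-0.008,"ty":0.035,"tz":0,"rx":0,"ry":0,"rz":0,"claw":0},
  {"tx":-0.008,"ty":0.035,"tz":0,"rx":0,"ry":0,"rz":0,"claw":0},
  {"tx":-0.008,"ty":0.035,"tz":0,"rx":0,"ry":0,"rz":0,"claw":0},
  {"tx":-0.008,"ty":0.035,"tz":0,"rx":0,"ry":0,"rz":0,"claw":0},
  {"tx":-0.008,"ty":0.035,"tz":0,"rx":0,"ry":0,"rz":0,"claw":0},
  {"tx":-0.008,"ty":0.035,"tz":0,"rx":0,"ry":0,"rz":0,"claw":0},
  {"tx":-0.008,"ty":0.035,"tz":0,"rx":0,"ry":0,"rz":0,"claw":0},
])

```text
clock: 19.77
tcp_pos: [0.4471, -0.2408, 0.2179]
eef_rot: [[0.996, -0.086, 0.004], [-0.086, -0.996, -0.002], [0.004, 0.002, -1.0]]
wrist_force: [-0.1, -0.5, -0.3]
opening: 1.0
grasp_force: 0.0
```

```bash
sed -i 's/\[(-.034,.138)\]/[(-.034,.138),(.031,.138)]/' look.py; echo 'save(P[1],"in1",6,(235,100,365,200))' >> look.py; python3 look.py .5141,-.4613 .4208,-.3398
```

```text
t 19.77 loc [-0.0559 -0.2486] z 0.2179 yaw -4.96 tilt [ 0.004 -0.002] F [-0.1 -0.5 -0.3] open 1.0 grip 0.0 q [-0.61 -0.01  1.49  0.    1.65  1.05]
blue 0.96 [324. 314.] [0.1214 0.2883]
blue 0.94 [287. 328.] [0.2291 0.2801]
blue 0.84 [383. 279.] [-0.0774  0.267 ]
steel 0.82 [345. 244.] [-0.036   0.1168]
steel 0.79 [331. 254.] [0.0182 0.1285]
steel 0.69 [292. 140.] [-0.0677 -0.3399]
steel 0.68 [252. 128.] [ 0.0361 -0.4567]
steel 0.81 [265. 212.] [-0.0344  0.1371]
blue 0.8 [222. 162.] [0.1057 0.2901]
blue 0.78 [227. 124.] [0.2278 0.2893]
blue 0.74 [220. 219.] [-0.0735  0.2724]
steel 0.69 [417. 247.] [-0.0914 -0.3421]
steel 0.68 [462. 210.] [ 0.0373 -0.4721]
steel 0.65 [268. 191.] [0.0315 0.1373]
.5141,-.4613 [(np.float64(0.156), 'tall', array([ 0.0322, -0.4643]), 2), (np.float64(0.175), 'squat', array([ 0.032 , -0.4685]), 2)]
.4208,-.3398 [(np.float64(0.382), 'squat', array([-0.0744, -0.3455]), 2), (np.float64(0.407), 'tall', array([-0.0742, -0.3458]), 2)]
placed [(np.float64(0.154), 'tall', array([-0.0377,  0.1355]), 2), (np.float64(0.156), 'squat', array([-0.0379,  0.136 ]), 2)]
placed [(np.float64(0.178), 'tall', array([0.0317, 0.1387]), 2), (np.float64(0.21), 'squat', array([0.0317, 0.1373]), 2)]
```

View pics/in1.png

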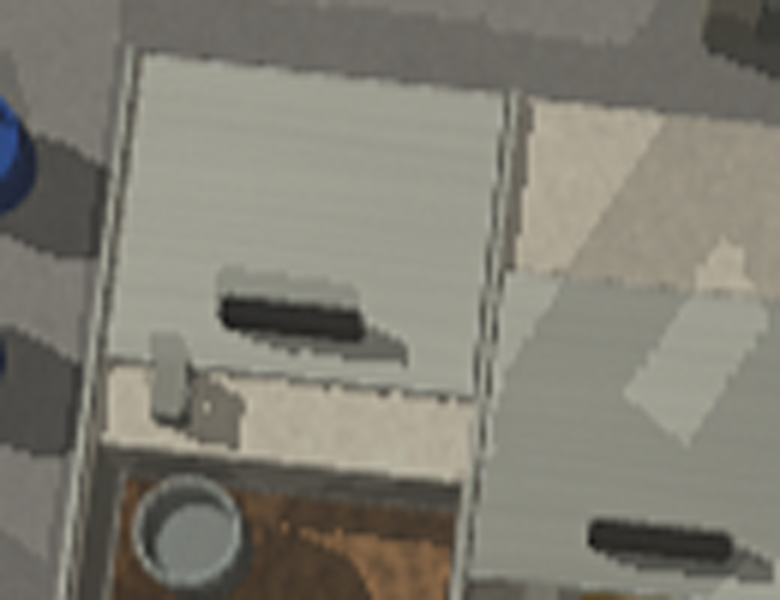

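play_rows([
  {"tx":-0.006,"ty":0.034,"tz":0,"rx":0,"ry":0,"rz":0,"claw":0},
  {"tx":-0.006,"ty":0.034,"tz":0,"rx":0,"ry":0,"rz":0,"claw":0},
  {"tx":-0.005,"ty":0.033,"tz":0,"rx":0,"ry":0,"rz":0,"claw":0},
  {"tx":0,"ty":0,"tz":0.035,"rx":0,"ry":0,"rz":0,"claw":0},
  {"tx":0,"ty":0,"tz":0.035,"rx":0,"ry":0,"rz":0,"claw":0},
  {"tx":0,"ty":0,"tz":0.035,"rx":0,"ry":0,"rz":0,"claw":0},
  {"tx":0,"ty":0,"tz":0.035,"rx":0,"ry":0,"rz":0,"claw":0},
  {"tx":0,"ty":0,"tz":0.025,"rx":0,"ry":0,"rz":0,"claw":0},
  {"tx":0,"ty":0,"tz":0.011,"rx":0,"ry":0,"rz":0,"claw":0},
])

```text
clock: 20.72
tcp_pos: [0.4211, -0.3348, 0.036]
eef_rot: [[0.996, -0.084, -0.004], [-0.084, -0.996, 0.005], [-0.004, -0.005, -1.0]]
wrist_force: [-0.4, 0.3, -1.0]
opening: 1.002
grasp_force: 0.0
```

play_rows([
  {"tx":0,"ty":0,"tz":0,"rx":0,"ry":0,"rz":0,"claw":1},
  {"tx":0,"ty":0,"tz":0,"rx":0,"ry":0,"rz":0,"claw":1},
  {"tx":0,"ty":0,"tz":0,"rx":0,"ry":0,"rz":0,"claw":1},
  {"tx":0,"ty":0,"tz":0,"rx":0,"ry":0,"rz":0,"claw":1},
  {"tx":0,"ty":0,"tz":0,"rx":0,"ry":0,"rz":0,"claw":1},
], grip_force=40)

```text
clock: 21.13
tcp_pos: [0.4236, -0.3391, 0.0422]
eef_rot: [[0.996, -0.086, 0.004], [-0.086, -0.996, -0.003], [0.005, 0.003, -1.0]]
wrist_force: [0.9, -0.3, 1.8]
opening: 0.689
grasp_force: 43.7
```

```bash
python3 -c "
from h import *
st()"
```

```text
t 21.13 loc [-0.0708 -0.3485] z 0.0422 yaw -4.94 tilt [ 0.004 -0.003] F [ 0.9 -0.3  1.8] open 0.689 grip 43.7 q [-0.78  0.18  1.65  0.    1.3   0.88]
```

play_rows([
  {"tx":0,"ty":0,"tz":-0.02,"rx":0,"ry":0,"rz":0,"claw":1},
  {"tx":0,"ty":0,"tz":-0.035,"rx":0,"ry":0,"rz":0,"claw":1},
  {"tx":0,"ty":0,"tz":-0.04,"rx":0,"ry":0,"rz":0,"claw":1},
  {"tx":0,"ty":0,"tz":-0.04,"rx":0,"ry":0,"rz":0,"claw":1},
  {"tx":0.01,"ty":-0.01,"tz":-0.038,"rx":0,"ry":0,"rz":0,"claw":1},
  {"tx":0.01,"ty":-0.035,"tz":-0.01,"rx":0,"ry":0,"rz":0,"claw":1},
  {"tx":0.01,"ty":-0.035,"tz":0,"rx":0,"ry":0,"rz":0,"claw":1},
  {"tx":0.01,"ty":-0.035,"tz":0,"rx":0,"ry":0,"rz":0,"claw":1},
  {"tx":0,"ty":-0.036,"tz":0,"rx":0,"ry":0,"rz":0,"claw":1},
  {"tx":0,"ty":-0.036,"tz":0,"rx":0,"ry":0,"rz":0,"claw":1},
  {"tx":0,"ty":-0.036,"tz":0,"rx":0,"ry":0,"rz":0,"claw":1},
  {"tx":0,"ty":-0.036,"tz":0,"rx":0,"ry":0,"rz":0,"claw":1},
])

```text
clock: 22.13
tcp_pos: [0.4841, -0.0819, 0.2236]
eef_rot: [[0.996, -0.087, 0.002], [-0.087, -0.996, -0.0], [0.002, 0.0, -1.0]]
wrist_force: [1.3, 0.8, -2.0]
opening: 0.689
grasp_force: 43.9
```

play_rows([
  {"tx":0,"ty":-0.036,"tz":0,"rx":0,"ry":0,"rz":0,"claw":1},
  {"tx":0,"ty":-0.036,"tz":0,"rx":0,"ry":0,"rz":0,"claw":1},
  {"tx":0,"ty":-0.036,"tz":0,"rx":0,"ry":0,"rz":0,"claw":1},
  {"tx":0,"ty":-0.036,"tz":0,"rx":0,"ry":0,"rz":0,"claw":1},
  {"tx":0,"ty":0,"tz":0,"rx":0,"ry":0,"rz":0,"claw":1},
  {"tx":0,"ty":0,"tz":0,"rx":0,"ry":0,"rz":0,"claw":1},
])

```text
clock: 22.63
tcp_pos: [0.4965, 0.0616, 0.2234]
eef_rot: [[0.997, -0.082, 0.002], [-0.082, -0.997, -0.0], [0.002, 0.0, -1.0]]
wrist_force: [-0.4, -0.8, -1.4]
opening: 0.684
grasp_force: 44.0
```

```bash
python3 -c "
from h import *
st()
for n in('top','scene'):
  p=camera(n)
  print([(round(m['score'],2),inv(ray(p,m['xy'],.161))) for m in mark_of(p,'bolt_left_knob')[:3]])"
```

```text
t 22.63 loc [-0.033   0.0569] z 0.2234 yaw -4.72 tilt [ 0.002 -0.   ] F [-0.4 -0.8 -1.4] open 0.684 grip 44.0 q [ 0.01 -0.02  1.5  -0.    1.66  1.66]
[(0.58, array([-0.0875,  0.0673])), (0.17, array([0.0922, 0.1546]))]
[(0.51, array([-0.1015,  0.0604]))]
```

play_rows([
  {"tx":0.004,"ty":0.002,"tz":0.035,"rx":0,"ry":0,"rz":0,"claw":1},
  {"tx":0,"ty":0,"tz":0.035,"rx":0,"ry":0,"rz":0,"claw":1},
  {"tx":0,"ty":0,"tz":0.035,"rx":0,"ry":0,"rz":0,"claw":1},
  {"tx":0,"ty":0,"tz":0.02,"rx":0,"ry":0,"rz":0,"claw":1},
  {"tx":0,"ty":0,"tz":0.01,"rx":0,"ry":0,"rz":0,"claw":1},
  {"tx":0,"ty":0,"tz":0.008,"rx":0,"ry":0,"rz":0,"claw":1},
])

```text
clock: 23.33
tcp_pos: [0.5, 0.0564, 0.0785]
eef_rot: [[0.996, -0.088, -0.001], [-0.088, -0.996, -0.0], [-0.001, 0.0, -1.0]]
wrist_force: [-0.1, 0.4, -1.4]
opening: 0.686
grasp_force: 44.0
```

play_rows([
  {"tx":0,"ty":0,"tz":0.008,"rx":0,"ry":0,"rz":0,"claw":1},
  {"tx":0,"ty":0,"tz":0.008,"rx":0,"ry":0,"rz":0,"claw":1},
  {"tx":0,"ty":0,"tz":0.004,"rx":0,"ry":0,"rz":0,"claw":1},
  {"tx":0,"ty":0,"tz":0.004,"rx":0,"ry":0,"rz":0,"claw":1},
  {"tx":0,"ty":0,"tz":0,"rx":0,"ry":0,"rz":0,"claw":1},
])

```text
clock: 23.75
tcp_pos: [0.5006, 0.0576, 0.0557]
eef_rot: [[0.996, -0.086, 0.001], [-0.086, -0.996, -0.0], [0.001, 0.0, -1.0]]
wrist_force: [-0.6, 1.0, -1.9]
opening: 0.682
grasp_force: 44.0
```

```bash
python3 -c "
from h import *
st()"
```

```text
t 23.75 loc [-0.0285  0.0533] z 0.0557 yaw -4.95 tilt [ 0.001 -0.   ] F [-0.6  1.  -1.9] open 0.682 grip 44.0 q [ 0.    0.09  1.73 -0.    1.32  1.66]
```

play_rows([
  {"tx":-0.001,"ty":-0.001,"tz":0.002,"rx":0,"ry":0,"rz":0,"claw":1},
  {"tx":0,"ty":0,"tz":0,"rx":0,"ry":0,"rz":0,"claw":1},
  {"tx":0,"ty":0,"tz":0,"rx":0,"ry":0,"rz":0,"claw":0.26},
  {"tx":0,"ty":0,"tz":0,"rx":0,"ry":0,"rz":0,"claw":0.26},
  {"tx":0,"ty":0,"tz":-0.01,"rx":0,"ry":0,"rz":0,"claw":0.26},
  {"tx":0,"ty":0,"tz":-0.03,"rx":0,"ry":0,"rz":0,"claw":0.26},
  {"tx":0,"ty":0,"tz":-0.04,"rx":0,"ry":0,"rz":0,"claw":0.26},
  {"tx":0,"ty":0,"tz":-0.04,"rx":0,"ry":0,"rz":0,"claw":0.26},
  {"tx":0,"ty":0,"tz":-0.04,"rx":0,"ry":0,"rz":0,"claw":0},
  {"tx":0.003,"ty":0.037,"tz":0,"rx":0,"ry":0,"rz":0,"claw":0},
  {"tx":0.003,"ty":0.037,"tz":0,"rx":0,"ry":0,"rz":0,"claw":0},
  {"tx":0.003,"ty":0.037,"tz":0,"rx":0,"ry":0,"rz":0,"claw":0},
])

```text
clock: 24.75
tcp_pos: [0.4997, -0.0535, 0.217]
eef_rot: [[0.996, -0.084, 0.006], [-0.084, -0.996, -0.001], [0.006, 0.001, -1.0]]
wrist_force: [0.5, -0.2, -0.6]
opening: 0.999
grasp_force: 0.0
```

play_rows([
  {"tx":0.003,"ty":0.037,"tz":0,"rx":0,"ry":0,"rz":0,"claw":0},
  {"tx":0.003,"ty":0.037,"tz":0,"rx":0,"ry":0,"rz":0,"claw":0},
  {"tx":0.003,"ty":0.037,"tz":0,"rx":0,"ry":0,"rz":0,"claw":0},
  {"tx":0.003,"ty":0.037,"tz":0,"rx":0,"ry":0,"rz":0,"claw":0},
  {"tx":0.003,"ty":0.037,"tz":0,"rx":0,"ry":0,"rz":0,"claw":0},
  {"tx":0.003,"ty":0.037,"tz":0,"rx":0,"ry":0,"rz":0,"claw":0},
])

```text
clock: 25.25
tcp_pos: [0.4976, -0.2774, 0.2155]
eef_rot: [[0.996, -0.086, 0.003], [-0.086, -0.996, -0.001], [0.003, 0.001, -1.0]]
wrist_force: [1.0, 0.4, 0.4]
opening: 1.001
grasp_force: 0.0
```

```bash
sed -i 's/(.031,.138)\]/(.031,.138),(-.031,.054)]/;/in1/d' look.py;  python3 look.py .5141,-.4613
```

```text
t 25.25 loc [-0.0024 -0.2807] z 0.2155 yaw -4.96 tilt [ 0.003 -0.001] F [1.  0.4 0.4] open 1.001 grip 0.0 q [-0.61  0.13  1.35  0.    1.65  1.05]
steel 0.97 [348. 244.] [-0.0424  0.1215]
blue 0.96 [288. 326.] [0.2249 0.2774]
blue 0.86 [326. 311.] [0.1141 0.2824]
steel 0.65 [336. 229.] [-0.0332  0.0575]
steel 0.6 [254. 123.] [ 0.0209 -0.4753]
blue 0.6 [383. 279.] [-0.078   0.2659]
steel 0.57 [330. 255.] [0.0223 0.1307]
steel 0.57 [278. 197.] [ 0.0757 -0.133 ]
blue 0.82 [222. 220.] [-0.0738  0.2665]
blue 0.81 [222. 160.] [0.1132 0.2907]
blue 0.8 [229. 125.] [0.2238 0.2844]
steel 0.66 [269. 189.] [0.0356 0.1341]
steel 0.65 [293. 215.] [-0.0351  0.0512]
steel 0.6 [266. 210.] [-0.0288  0.1344]
.5141,-.4613 [(np.float64(0.051), 'tall', array([ 0.0301, -0.4624]), 1), (np.float64(0.09), 'squat', array([ 0.0274, -0.4686]), 1)]
placed [(np.float64(0.21), 'tall', array([-0.0392,  0.1343]), 2), (np.float64(0.21), 'squat', array([-0.0405,  0.1355]), 2)]
placed [(np.float64(0.226), 'tall', array([0.0304, 0.1396]), 2), (np.float64(0.265), 'squat', array([0.0305, 0.1374]), 2)]
placed [(np.float64(0.091), 'squat', array([-0.0312,  0.0533]), 2), (np.float64(0.12), 'tall', array([-0.032 ,  0.0533]), 2)]
```

play_rows([
  {"tx":0.0066,"ty":0.0364,"tz":0,"rx":0,"ry":0,"rz":0,"claw":0},
  {"tx":0.0066,"ty":0.0364,"tz":0,"rx":0,"ry":0,"rz":0,"claw":0},
  {"tx":0.0066,"ty":0.0364,"tz":0,"rx":0,"ry":0,"rz":0,"claw":0},
  {"tx":0.0066,"ty":0.0364,"tz":0,"rx":0,"ry":0,"rz":0,"claw":0},
  {"tx":0.0066,"ty":0.0364,"tz":0,"rx":0,"ry":0,"rz":0,"claw":0},
  {"tx":0,"ty":0,"tz":0.02,"rx":0,"ry":0,"rz":0,"claw":0},
  {"tx":0,"ty":0,"tz":0.035,"rx":0,"ry":0,"rz":0,"claw":0},
  {"tx":0,"ty":0,"tz":0.035,"rx":0,"ry":0,"rz":0,"claw":0},
  {"tx":0,"ty":0,"tz":0.035,"rx":0,"ry":0,"rz":0,"claw":0},
  {"tx":0,"ty":0,"tz":0.03,"rx":0,"ry":0,"rz":0,"claw":0},
  {"tx":0,"ty":0,"tz":0.015,"rx":0,"ry":0,"rz":0,"claw":0},
  {"tx":0,"ty":0,"tz":0,"rx":0,"ry":0,"rz":0,"claw":0},
])

```text
clock: 26.45
tcp_pos: [0.5136, -0.4552, 0.0385]
eef_rot: [[0.996, -0.084, -0.006], [-0.084, -0.996, 0.008], [-0.007, -0.007, -1.0]]
wrist_force: [-0.8, 0.9, -0.5]
opening: 0.999
grasp_force: 0.0
```

play_rows([
  {"tx":0,"ty":0,"tz":0,"rx":0,"ry":0,"rz":0,"claw":1},
  {"tx":0,"ty":0,"tz":0,"rx":0,"ry":0,"rz":0,"claw":1},
  {"tx":0,"ty":0,"tz":0,"rx":0,"ry":0,"rz":0,"claw":1},
  {"tx":0,"ty":0,"tz":0,"rx":0,"ry":0,"rz":0,"claw":1},
  {"tx":0,"ty":0,"tz":0,"rx":0,"ry":0,"rz":0,"claw":1},
])

```text
clock: 26.87
tcp_pos: [0.5168, -0.4609, 0.0479]
eef_rot: [[0.996, -0.086, 0.006], [-0.086, -0.996, -0.004], [0.006, 0.004, -1.0]]
wrist_force: [1.6, 0.2, 6.9]
opening: 0.644
grasp_force: 43.3
```

```bash
python3 -c "
from h import *
st()"
```

```text
t 26.87 loc [ 0.0327 -0.4618] z 0.0479 yaw -4.94 tilt [ 0.006 -0.004] F [1.6 0.2 6.9] open 0.644 grip 43.3 q [-0.81  0.49  1.24  0.    1.41  0.85]
```

play_rows([
  {"tx":0,"ty":0,"tz":-0.02,"rx":0,"ry":0,"rz":0,"claw":1},
  {"tx":0,"ty":0,"tz":-0.035,"rx":0,"ry":0,"rz":0,"claw":1},
  {"tx":0,"ty":0,"tz":-0.04,"rx":0,"ry":0,"rz":0,"claw":1},
  {"tx":0,"ty":0,"tz":-0.04,"rx":0,"ry":0,"rz":0,"claw":1},
  {"tx":0,"ty":0,"tz":-0.04,"rx":0,"ry":0,"rz":0,"claw":1},
  {"tx":0,"ty":-0.037,"tz":-0.005,"rx":0,"ry":0,"rz":0,"claw":1},
  {"tx":0,"ty":-0.037,"tz":0,"rx":0,"ry":0,"rz":0,"claw":1},
  {"tx":0,"ty":-0.037,"tz":0,"rx":0,"ry":0,"rz":0,"claw":1},
  {"tx":0,"ty":-0.037,"tz":0,"rx":0,"ry":0,"rz":0,"claw":1},
  {"tx":0,"ty":-0.037,"tz":0,"rx":0,"ry":0,"rz":0,"claw":1},
  {"tx":0,"ty":-0.037,"tz":0,"rx":0,"ry":0,"rz":0,"claw":1},
  {"tx":0,"ty":-0.037,"tz":0,"rx":0,"ry":0,"rz":0,"claw":1},
])

```text
clock: 27.87
tcp_pos: [0.5367, -0.1996, 0.2239]
eef_rot: [[0.996, -0.087, 0.001], [-0.087, -0.996, 0.0], [0.001, -0.0, -1.0]]
wrist_force: [-0.1, -0.1, -3.5]
opening: 0.645
grasp_force: 43.5
```

play_rows([
  {"tx":0,"ty":-0.037,"tz":0,"rx":0,"ry":0,"rz":0,"claw":1},
  {"tx":0,"ty":-0.037,"tz":0,"rx":0,"ry":0,"rz":0,"claw":1},
  {"tx":0,"ty":-0.037,"tz":0,"rx":0,"ry":0,"rz":0,"claw":1},
  {"tx":0,"ty":-0.037,"tz":0,"rx":0,"ry":0,"rz":0,"claw":1},
  {"tx":0,"ty":-0.037,"tz":0,"rx":0,"ry":0,"rz":0,"claw":1},
  {"tx":0,"ty":-0.037,"tz":0,"rx":0,"ry":0,"rz":0,"claw":1},
  {"tx":0,"ty":-0.037,"tz":0,"rx":0,"ry":0,"rz":0,"claw":1},
  {"tx":0,"ty":0,"tz":0,"rx":0,"ry":0,"rz":0,"claw":1},
  {"tx":0,"ty":0,"tz":0,"rx":0,"ry":0,"rz":0,"claw":1},
])

```text
clock: 28.62
tcp_pos: [0.5591, 0.0585, 0.2238]
eef_rot: [[0.997, -0.082, 0.0], [-0.082, -0.997, -0.0], [0.0, 0.0, -1.0]]
wrist_force: [1.7, 0.6, -1.5]
opening: 0.641
grasp_force: 43.7
```

```bash
python3 -c "
from h import *
st()"
```

```text
t 28.62 loc [0.0297 0.0593] z 0.2238 yaw -4.72 tilt [ 0. -0.] F [ 1.7  0.6 -1.5] open 0.641 grip 43.7 q [ 0.    0.12  1.35 -0.    1.67  1.66]
```

play_rows([
  {"tx":0.005,"ty":0.002,"tz":0.03,"rx":0,"ry":0,"rz":0,"claw":1},
  {"tx":0,"ty":0,"tz":0.035,"rx":0,"ry":0,"rz":0,"claw":1},
  {"tx":0,"ty":0,"tz":0.035,"rx":0,"ry":0,"rz":0,"claw":1},
  {"tx":0,"ty":0,"tz":0.025,"rx":0,"ry":0,"rz":0,"claw":1},
  {"tx":0,"ty":0,"tz":0.015,"rx":0,"ry":0,"rz":0,"claw":1},
  {"tx":0,"ty":0,"tz":0.01,"rx":0,"ry":0,"rz":0,"claw":1},
  {"tx":0,"ty":0,"tz":0.01,"rx":0,"ry":0,"rz":0,"claw":1},
  {"tx":0,"ty":0,"tz":0.004,"rx":0,"ry":0,"rz":0,"claw":1},
  {"tx":0,"ty":0,"tz":0,"rx":0,"ry":0,"rz":0,"claw":1},
])

```text
clock: 29.37
tcp_pos: [0.5647, 0.0535, 0.06]
eef_rot: [[0.996, -0.087, 0.001], [-0.087, -0.996, -0.0], [0.001, 0.0, -1.0]]
wrist_force: [0.5, -0.5, -2.5]
opening: 0.644
grasp_force: 43.7
```

```bash
python3 -c "
from h import *
st()"
```

```text
t 29.37 loc [0.0356 0.0548] z 0.06 yaw -4.99 tilt [ 0.001 -0.   ] F [ 0.5 -0.5 -2.5] open 0.644 grip 43.7 q [-0.01  0.22  1.57 -0.    1.35  1.65]
```

play_rows([
  {"tx":0,"ty":0,"tz":0.002,"rx":0,"ry":0,"rz":0,"claw":1},
  {"tx":0,"ty":0,"tz":0.001,"rx":0,"ry":0,"rz":0,"claw":1},
  {"tx":0,"ty":0,"tz":0,"rx":0,"ry":0,"rz":0,"claw":0.28},
  {"tx":0,"ty":0,"tz":0,"rx":0,"ry":0,"rz":0,"claw":0.28},
  {"tx":0,"ty":0,"tz":-0.01,"rx":0,"ry":0,"rz":0,"claw":0.28},
  {"tx":0,"ty":0,"tz":-0.03,"rx":0,"ry":0,"rz":0,"claw":0.28},
  {"tx":0,"ty":0,"tz":-0.04,"rx":0,"ry":0,"rz":0,"claw":0.28},
  {"tx":0,"ty":0,"tz":-0.04,"rx":0,"ry":0,"rz":0,"claw":0.28},
  {"tx":0,"ty":-0.02,"tz":-0.03,"rx":0,"ry":0,"rz":0,"claw":1},
  {"tx":0.035,"ty":-0.02,"tz":0,"rx":0,"ry":0,"rz":0,"claw":1},
  {"tx":0.035,"ty":0,"tz":0,"rx":0,"ry":0,"rz":0,"claw":1},
  {"tx":0.035,"ty":0,"tz":0,"rx":0,"ry":0,"rz":0,"claw":1},
])

```text
clock: 30.37
tcp_pos: [0.6741, 0.0864, 0.2106]
eef_rot: [[0.996, -0.084, 0.006], [-0.084, -0.996, 0.0], [0.006, -0.001, -1.0]]
wrist_force: [0.7, -0.0, -0.2]
opening: 0.153
grasp_force: 0.0
```

play_rows([
  {"tx":0.035,"ty":0,"tz":0,"rx":0,"ry":0,"rz":0,"claw":1},
  {"tx":0,"ty":0,"tz":0,"rx":0,"ry":0,"rz":0,"claw":1},
])

```text
clock: 30.53
tcp_pos: [0.7119, 0.0809, 0.2023]
eef_rot: [[0.996, -0.087, -0.001], [-0.087, -0.996, -0.001], [-0.001, 0.001, -1.0]]
wrist_force: [-0.9, 0.7, -2.2]
opening: -0.001
grasp_force: 0.0
```

```bash
sed -i 's/(-.031,.054)\]/(-.031,.054),(.035,.055)]/' look.py; echo 'save(P[0],"in2",6,(280,190,400,290))' >> look.py; python3 look.py | grep -v blue; python3 -c "
from h import *
p=camera('scene');print([(round(m['score'],2),inv(ray(p,m['xy'],.138))) for m in mark_of(p,'cover_left_handle')[:2]])"
```

```text
t 30.53 loc [0.18   0.0949] z 0.2023 yaw -5.02 tilt [-0.001 -0.001] F [-0.9  0.7 -2.2] open -0.001 grip 0.0 q [ 0.03  0.48  0.95 -0.    1.72  1.69]
steel 0.8 [332. 254.] [0.0166 0.13  ]
steel 0.71 [338. 228.] [-0.0421  0.057 ]
steel 0.64 [320. 230.] [0.0123 0.0387]
steel 0.61 [349. 244.] [-0.0457  0.1211]
steel 0.66 [298. 198.] [0.0203 0.0407]
placed [(np.float64(0.244), 'squat', array([-0.0395,  0.1386]), 1), (np.float64(0.256), 'tall', array([-0.0375,  0.1433]), 1)]
placed [(np.float64(0.295), 'tall', array([0.0236, 0.1289]), 1), (np.float64(0.295), 'squat', array([0.0275, 0.1298]), 1)]
placed [(np.float64(0.09), 'squat', array([-0.0436,  0.0556]), 1), (np.float64(0.093), 'tall', array([-0.0422,  0.0607]), 1)]
placed [(np.float64(0.394), 'tall', array([0.0169, 0.0515]), 2), (np.float64(0.406), 'squat', array([0.0126, 0.0504]), 2)]
[(0.93, array([0.1322, 0.1015])), (0.72, array([0.0348, 0.0912]))]
```

View pics/in2.png

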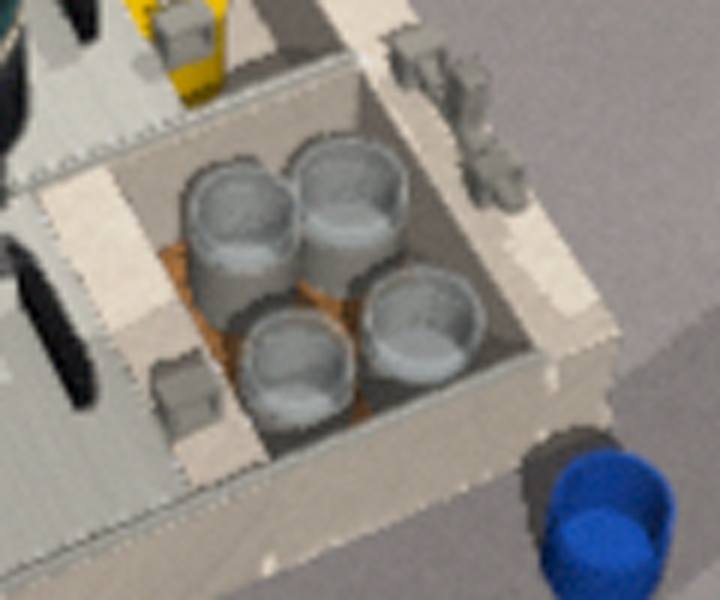

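All four steel cups stand upright in the matted bay, so the cover comes next.

play_rows([
  {"tx":0,"ty":0,"tz":0.03,"rx":0,"ry":0,"rz":0,"claw":1},
  {"tx":0,"ty":0,"tz":0.03,"rx":0,"ry":0,"rz":0,"claw":1},
  {"tx":0,"ty":0,"tz":0.016,"rx":0,"ry":0,"rz":0,"claw":1},
  {"tx":0,"ty":0,"tz":0.004,"rx":0,"ry":0,"rz":0,"claw":1},
  {"tx":-0.01,"ty":0,"tz":0,"rx":0,"ry":0,"rz":0,"claw":1},
  {"tx":-0.01,"ty":0,"tz":0,"rx":0,"ry":0,"rz":0,"claw":1},
  {"tx":-0.012,"ty":0,"tz":0,"rx":0,"ry":0,"rz":0,"claw":1},
  {"tx":-0.015,"ty":0,"tz":0,"rx":0,"ry":0,"rz":0,"claw":1},
])

```text
clock: 31.5
tcp_pos: [0.6618, 0.0858, 0.1298]
eef_rot: [[0.996, -0.086, 0.008], [-0.086, -0.996, -0.0], [0.008, -0.0, -1.0]]
wrist_force: [2.7, 0.3, -1.4]
opening: 0.001
grasp_force: 1.6
```

```bash
python3 -c "
from h import *
st()"
```

```text
t 31.5 loc [0.1296 0.0954] z 0.1298 yaw -4.96 tilt [ 0.008 -0.   ] F [ 2.7  0.3 -1.4] open 0.001 grip 1.6 q [ 0.04  0.38  1.22 -0.    1.53  1.7 ]
```

play_rows([
  {"tx":-0.01,"ty":0,"tz":0.006,"rx":0,"ry":0,"rz":0,"claw":1},
  {"tx":-0.014,"ty":0,"tz":0,"rx":0,"ry":0,"rz":0,"claw":1},
  {"tx":-0.014,"ty":0,"tz":0,"rx":0,"ry":0,"rz":0,"claw":1},
  {"tx":-0.014,"ty":0,"tz":0,"rx":0,"ry":0,"rz":0,"claw":1},
  {"tx":-0.014,"ty":0,"tz":0,"rx":0,"ry":0,"rz":0,"claw":1},
  {"tx":-0.014,"ty":0,"tz":0,"rx":0,"ry":0,"rz":0,"claw":1},
  {"tx":-0.014,"ty":0,"tz":0,"rx":0,"ry":0,"rz":0,"claw":1},
  {"tx":-0.014,"ty":0,"tz":0,"rx":0,"ry":0,"rz":0,"claw":1},
  {"tx":-0.014,"ty":0,"tz":0,"rx":0,"ry":0,"rz":0,"claw":1},
  {"tx":-0.014,"ty":0,"tz":0,"rx":0,"ry":0,"rz":0,"claw":1},
  {"tx":0,"ty":0,"tz":0,"rx":0,"ry":0,"rz":0,"claw":1},
])

```text
clock: 32.42
tcp_pos: [0.5239, 0.0982, 0.1239]
eef_rot: [[0.996, -0.085, 0.005], [-0.085, -0.996, 0.0], [0.005, -0.001, -1.0]]
wrist_force: [-0.1, 0.0, -0.5]
opening: 0.004
grasp_force: 0.0
```

```bash
python3 -c "
from h import *
st()"
```

```text
t 32.42 loc [-0.0088  0.0958] z 0.1239 yaw -4.9 tilt [0.005 0.   ] F [-0.1  0.  -0.5] open 0.004 grip 0.0 q [0.08 0.09 1.58 0.   1.46 1.74]
```

play_rows([
  {"tx":-0.008,"ty":0,"tz":0,"rx":0,"ry":0,"rz":0,"claw":1},
  {"tx":-0.006,"ty":0,"tz":0,"rx":0,"ry":0,"rz":0,"claw":1},
  {"tx":-0.005,"ty":0,"tz":0,"rx":0,"ry":0,"rz":0,"claw":1},
  {"tx":-0.004,"ty":0,"tz":0,"rx":0,"ry":0,"rz":0,"claw":1},
  {"tx":-0.003,"ty":0,"tz":0,"rx":0,"ry":0,"rz":0,"claw":1},
])

```text
clock: 32.83
tcp_pos: [0.4993, 0.0999, 0.1212]
eef_rot: [[0.996, -0.086, 0.002], [-0.086, -0.996, -0.0], [0.002, -0.0, -1.0]]
wrist_force: [2.0, 0.2, 1.4]
opening: -0.001
grasp_force: 1.1
```

```bash
python3 -c "
from h import *
st()"
```

```text
t 32.83 loc [-0.0335  0.0953] z 0.1212 yaw -4.95 tilt [ 0.002 -0.   ] F [2.  0.2 1.4] open -0.001 grip 1.1 q [ 0.09  0.04  1.64 -0.    1.46  1.74]
```

Still only the 2 N of sliding friction; continuing until it stops.

play_rows([
  {"tx":-0.003,"ty":0,"tz":0,"rx":0,"ry":0,"rz":0,"claw":1},
  {"tx":-0.003,"ty":0,"tz":0,"rx":0,"ry":0,"rz":0,"claw":1},
  {"tx":-0.002,"ty":0,"tz":0,"rx":0,"ry":0,"rz":0,"claw":1},
])

```text
clock: 33.08
tcp_pos: [0.4973, 0.1, 0.1213]
eef_rot: [[0.996, -0.087, 0.017], [-0.087, -0.996, -0.001], [0.017, -0.001, -1.0]]
wrist_force: [22.0, -0.7, -10.2]
opening: 0.001
grasp_force: 11.3
```

```bash
python3 -c "
from h import *
st()"
```

```text
t 33.08 loc [-0.0355  0.0953] z 0.1213 yaw -4.99 tilt [ 0.017 -0.001] F [ 22.   -0.7 -10.2] open 0.001 grip 11.3 q [ 0.09  0.03  1.65 -0.    1.44  1.75]
```

play_rows([
  {"tx":0.01,"ty":0,"tz":0,"rx":0,"ry":-0.3,"rz":0,"claw":1},
  {"tx":0.005,"ty":0,"tz":-0.01,"rx":0,"ry":0,"rz":0,"claw":1},
  {"tx":0,"ty":0,"tz":-0.04,"rx":0,"ry":0,"rz":0,"claw":1},
  {"tx":0,"ty":0,"tz":-0.04,"rx":0,"ry":0,"rz":0,"claw":1},
  {"tx":-0.025,"ty":0.024,"tz":0,"rx":0,"ry":0,"rz":0,"claw":1},
  {"tx":-0.025,"ty":0.024,"tz":0,"rx":0,"ry":0,"rz":0,"claw":1},
  {"tx":-0.015,"ty":0.02,"tz":0,"rx":0,"ry":0,"rz":0,"claw":1},
  {"tx":0,"ty":0,"tz":0,"rx":0,"ry":0,"rz":0,"claw":1},
])

```text
clock: 33.75
tcp_pos: [0.4329, 0.035, 0.2117]
eef_rot: [[0.996, -0.089, -0.007], [-0.089, -0.996, -0.001], [-0.006, 0.002, -1.0]]
wrist_force: [-0.9, 0.9, -0.1]
opening: 0.001
grasp_force: 0.0
```

```bash
python3 -c "
from h import *
st()
for n in('scene','top'):
  p=camera(n)
  for k,z in(('cover_left_handle',.138),('cover_left_keeper',.116),('bolt_left_knob',.161)): print(k,[(round(m['score'],2),inv(ray(p,m['xy'],z))) for m in mark_of(p,k)[:2]])
  if n=='scene': save(p,'shut',6,(280,180,400,280))
"
```

```text
t 33.75 loc [-0.094  0.025] z 0.2117 yaw -5.11 tilt [-0.007 -0.001] F [-0.9  0.9 -0.1] open 0.001 grip 0.0 q [-0.05 -0.16  1.65 -0.    1.66  1.61]
cover_left_handle [(0.83, array([-0.0525,  0.0986]))]
cover_left_keeper [(0.65, array([-0.0965,  0.1561]))]
bolt_left_knob [(0.43, array([-0.0967,  0.0696]))]
cover_left_handle []
cover_left_keeper [(0.59, array([-0.0931,  0.1612]))]
bolt_left_knob [(0.24, array([-0.0142, -0.0944]))]
```

View pics/shut.png

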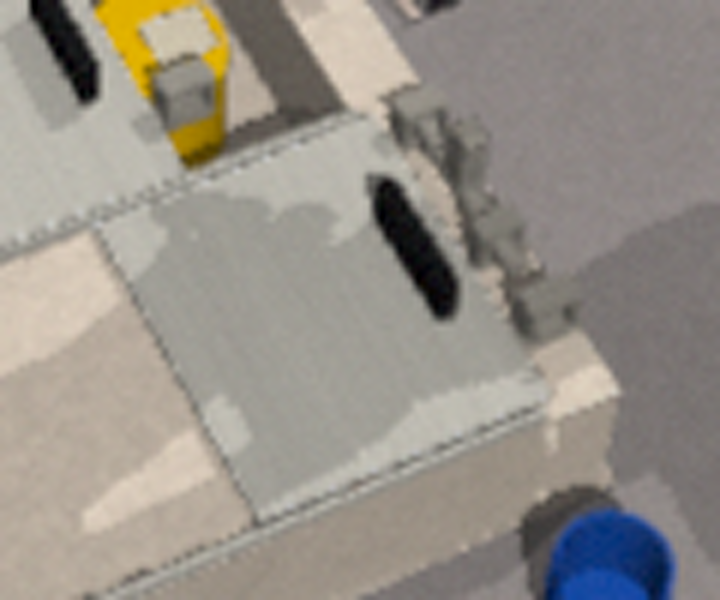

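play_rows([
  {"tx":0.001,"ty":0,"tz":0.03,"rx":0,"ry":0.3,"rz":0,"claw":1},
  {"tx":0,"ty":0,"tz":0.03,"rx":0,"ry":0,"rz":0,"claw":1},
  {"tx":0,"ty":0,"tz":0.01,"rx":0,"ry":0,"rz":0,"claw":1},
  {"tx":0,"ty":0,"tz":0,"rx":0,"ry":0,"rz":0,"claw":1},
  {"tx":0,"ty":-0.01,"tz":0,"rx":0,"ry":0,"rz":0,"claw":1},
  {"tx":0,"ty":-0.008,"tz":0,"rx":0,"ry":0,"rz":0,"claw":1},
  {"tx":0,"ty":-0.008,"tz":0,"rx":0,"ry":0,"rz":0,"claw":1},
  {"tx":0,"ty":-0.008,"tz":0,"rx":0,"ry":0,"rz":0,"claw":1},
])

```text
clock: 34.82
tcp_pos: [0.4411, 0.0715, 0.143]
eef_rot: [[0.996, -0.086, 0.005], [-0.086, -0.996, -0.001], [0.005, 0.001, -1.0]]
wrist_force: [0.8, -2.2, 1.9]
opening: -0.002
grasp_force: 1.0
```

```bash
python3 -c "
from h import *
st()"
```

```text
t 34.82 loc [-0.089   0.0621] z 0.143 yaw -4.93 tilt [ 0.005 -0.001] F [ 0.8 -2.2  1.9] open -0.002 grip 1.0 q [ 0.03 -0.11  1.75 -0.    1.51  1.69]
```

Force of −2 N in y: the knob is moving with the finger. Pushing on to the stop.

play_rows([
  {"tx":0,"ty":-0.008,"tz":0,"rx":0,"ry":0,"rz":0,"claw":1},
  {"tx":0,"ty":-0.008,"tz":0,"rx":0,"ry":0,"rz":0,"claw":1},
  {"tx":0,"ty":-0.007,"tz":0,"rx":0,"ry":0,"rz":0,"claw":1},
  {"tx":0,"ty":-0.005,"tz":0,"rx":0,"ry":0,"rz":0,"claw":1},
  {"tx":0,"ty":-0.003,"tz":0,"rx":0,"ry":0,"rz":0,"claw":1},
  {"tx":0,"ty":-0.002,"tz":0,"rx":0,"ry":0,"rz":0,"claw":1},
])

```text
clock: 35.32
tcp_pos: [0.4424, 0.0999, 0.1415]
eef_rot: [[0.996, -0.087, -0.0], [-0.087, -0.996, -0.011], [0.001, 0.011, -1.0]]
wrist_force: [-1.9, -17.8, 5.2]
opening: -0.006
grasp_force: 9.0
```

```bash
python3 -c "
from h import *
st()"
```

```text
t 35.32 loc [-0.0902  0.0904] z 0.1415 yaw -4.99 tilt [-0.    -0.011] F [ -1.9 -17.8   5.2] open -0.006 grip 9.0 q [ 0.1  -0.09  1.73 -0.01  1.51  1.76]
```

play_rows([
  {"tx":0,"ty":-0.002,"tz":0,"rx":0,"ry":0,"rz":0,"claw":1},
  {"tx":0,"ty":0,"tz":0,"rx":0,"ry":0,"rz":0,"claw":1},
])

```text
clock: 35.48
tcp_pos: [0.4424, 0.0999, 0.1416]
eef_rot: [[0.996, -0.088, -0.001], [-0.088, -0.996, -0.015], [0.001, 0.015, -1.0]]
wrist_force: [-3.6, -19.4, 5.7]
opening: 0.002
grasp_force: 9.7
```

```bash
python3 -c "
from h import *
st()"
```

```text
t 35.48 loc [-0.0902  0.0904] z 0.1416 yaw -5.07 tilt [-0.001 -0.015] F [ -3.6 -19.4   5.7] open 0.002 grip 9.7 q [ 0.11 -0.09  1.73 -0.01  1.51  1.77]
```

play_rows([
  {"tx":0,"ty":0.01,"tz":0,"rx":0,"ry":0,"rz":0,"claw":1},
  {"tx":0,"ty":0.01,"tz":0,"rx":0,"ry":0,"rz":0,"claw":1},
  {"tx":0,"ty":0,"tz":-0.04,"rx":0,"ry":0,"rz":0,"claw":1},
  {"tx":0,"ty":0,"tz":-0.04,"rx":0,"ry":0,"rz":0,"claw":1},
  {"tx":-0.035,"ty":0.02,"tz":-0.02,"rx":0,"ry":0,"rz":0,"claw":1},
  {"tx":-0.035,"ty":0.02,"tz":0,"rx":0,"ry":0,"rz":0,"claw":1},
  {"tx":0,"ty":0.035,"tz":0,"rx":0,"ry":0,"rz":0,"claw":1},
  {"tx":0,"ty":0.035,"tz":0,"rx":0,"ry":0,"rz":0,"claw":1},
  {"tx":0,"ty":0.035,"tz":0,"rx":0,"ry":0,"rz":0,"claw":1},
  {"tx":0,"ty":0.035,"tz":0,"rx":0,"ry":0,"rz":0,"claw":1},
  {"tx":0,"ty":0,"tz":0,"rx":0,"ry":0,"rz":0,"claw":1},
])

```text
clock: 36.4
tcp_pos: [0.3575, -0.0908, 0.2391]
eef_rot: [[0.996, -0.095, 0.0], [-0.095, -0.996, -0.002], [0.0, 0.002, -1.0]]
wrist_force: [0.0, 0.1, -1.0]
opening: 0.004
grasp_force: 0.0
```

```bash
python3 -c "
from h import *
st()
a=[]
for n,b in(('scene',(290,170,390,270)),('top',(235,150,335,250))):
  p=camera(n); a.append(cv2.resize(p['pixels'][b[1]:b[3],b[0]:b[2],::-1],(400,400),interpolation=cv2.INTER_CUBIC))
  for k,z in(('cover_left_handle',.138),('cover_left_keeper',.116),('bolt_left_knob',.161),('bolt_right_knob',.161),('cover_right_handle',.138)): print(k,[(round(m['score'],2),inv(ray(p,m['xy'],z))) for m in mark_of(p,k)[:2]])
cv2.imwrite('pics/end.png',np.hstack(a))
"
```

```text
t 36.4 loc [-0.1582 -0.107 ] z 0.2391 yaw -5.43 tilt [ 0.    -0.002] F [ 0.   0.1 -1. ] open 0.004 grip 0.0 q [-0.4  -0.33  1.73 -0.    1.74  1.26]
cover_left_handle [(0.93, array([-0.0548,  0.0924]))]
cover_left_keeper [(0.69, array([-0.0943,  0.1547]))]
bolt_left_knob [(0.48, array([-0.0978,  0.1031]))]
bolt_right_knob [(0.49, array([-0.105 , -0.1289]))]
cover_right_handle [(0.83, array([ 0.0408, -0.11  ]))]
cover_left_handle [(0.83, array([-0.056 ,  0.0963]))]
cover_left_keeper [(0.71, array([-0.0964,  0.162 ])), (0.68, array([0.1169, 0.3649]))]
bolt_left_knob [(0.71, array([-0.0916,  0.1074]))]
bolt_right_knob [(0.47, array([-0.085 , -0.1376]))]
cover_right_handle []
```

View pics/end.png

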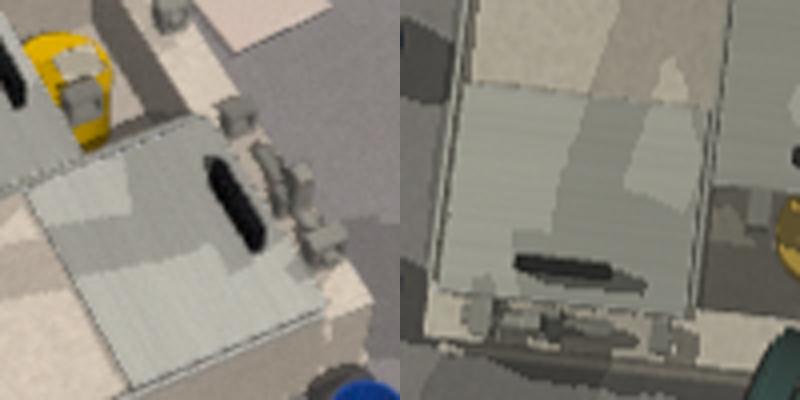

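Cover shut, bolt stopped firmly, but I want its travel measured properly: match the knob's patch against the first pictures.

Run:
```python
from h import *
U=6
for n in('scene','top'):
    p=camera(n); now=cv2.resize(p['pixels'][:,:,::-1],None,fx=U,fy=U,interpolation=cv2.INTER_CUBIC)
    old=cv2.resize(cv2.imread(f'pics/{n}0.png'),None,fx=U,fy=U,interpolation=cv2.INTER_CUBIC)
    for y0 in(.062,.068):
        box=np.array([[*l2w(-.091+a,y0+b),z] for a in(-.009,.009) for b in(-.009,.009) for z in(.135,.163)])
        q=proj(p,box)*U; lo=q.min(0).astype(int);hi=q.max(0).astype(int)
        T=old[lo[1]:hi[1],lo[0]:hi[0]]
        d0=proj(p,[*l2w(-.091,y0),.15])[0]*U
        best=[]
        for t in np.arange(0,.0605,.001):
            d=proj(p,[*l2w(-.091,y0+t),.15])[0]*U-d0
            s=-1
            for j in range(-6,7,2):
              for k in range(-6,7,2):
                o=lo+np.round(d).astype(int)+[j,k]; W=now[o[1]:o[1]+T.shape[0],o[0]:o[0]+T.shape[1]]
                if abs(j)+abs(k)<=6: s=max(s,cv2.matchTemplate(W,T,cv2.TM_CCOEFF_NORMED)[0,0])
            best.append((round(float(s),3),round(t*1000)))
        print(n,y0,sorted(best)[::-1][:6])
    save(p,n+"_end"); 
# overlay at hypotheses
a=[]
for n in('scene','top'):
    p=camera(n);c=proj(p,[*l2w(-.091,.10),.13])[0].astype(int)-25
    im=np.ascontiguousarray(cv2.resize(p['pixels'][c[1]:c[1]+50,c[0]:c[0]+50,::-1],(400,400),interpolation=cv2.INTER_CUBIC))
    raw=im.copy()
    for y,col in((.105,(0,255,255)),(.113,(0,0,255)),(.118,(0,255,0))):
        pts=np.array([[*l2w(-.091+u*.007,y+v*.008),.161] for u,v in((-1,-1),(1,-1),(1,1),(-1,1))])
        cv2.polylines(im,[np.round((proj(p,pts)-c)*8+3.5).astype(np.int32)],True,col,1)
    a.append(np.vstack([cv2.resize(raw,(300,300)),cv2.resize(im,(300,300))]))
cv2.imwrite('pics/knob.png',np.hstack(a))
```

```text
scene 0.062 [(0.808, 44), (0.808, 40), (0.807, 45), (0.807, 42), (0.807, 41), (0.806, 43)]
scene 0.068 [(0.781, 45), (0.781, 41), (0.78, 44), (0.78, 42), (0.779, 43), (0.773, 40)]
top 0.062 [(0.808, 43), (0.808, 42), (0.806, 41), (0.806, 40), (0.799, 44), (0.789, 45)]
top 0.068 [(0.766, 41), (0.766, 40), (0.764, 43), (0.764, 42), (0.763, 44), (0.762, 45)]
```

View pics/knob.png

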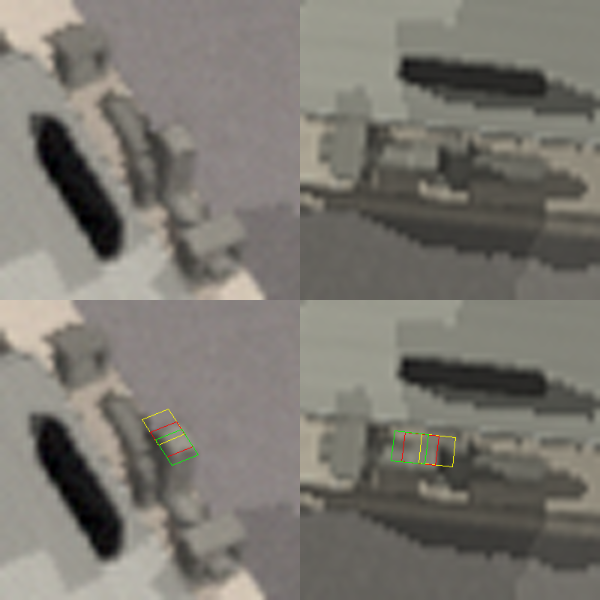

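play_rows([
  {"tx":0.017,"ty":-0.036,"tz":0,"rx":0,"ry":0,"rz":-0.4,"claw":1},
  {"tx":0.017,"ty":-0.036,"tz":0,"rx":0,"ry":0,"rz":0,"claw":1},
  {"tx":0.017,"ty":-0.036,"tz":0,"rx":0,"ry":0,"rz":0,"claw":1},
  {"tx":0.017,"ty":-0.036,"tz":0,"rx":0,"ry":0,"rz":0,"claw":1},
  {"tx":0,"ty":-0.026,"tz":0,"rx":0,"ry":0,"rz":0,"claw":1},
  {"tx":0,"ty":0,"tz":0.035,"rx":0,"ry":0,"rz":0,"claw":1},
  {"tx":0,"ty":0,"tz":0.035,"rx":0,"ry":0,"rz":0,"claw":1},
  {"tx":0,"ty":0,"tz":0.025,"rx":0,"ry":0,"rz":0,"claw":1},
  {"tx":0,"ty":0,"tz":0,"rx":0,"ry":0,"rz":0,"claw":1},
])

```text
clock: 37.95
tcp_pos: [0.4359, 0.0778, 0.1382]
eef_rot: [[0.997, -0.079, -0.012], [-0.079, -0.997, -0.001], [-0.012, 0.002, -1.0]]
wrist_force: [-1.2, 0.2, -0.6]
opening: -0.0
grasp_force: 0.0
```

```bash
python3 -c "
from h import *
st()"
```

```text
t 37.95 loc [-0.0948  0.0678] z 0.1382 yaw -4.51 tilt [-0.012 -0.001] F [-1.2  0.2 -0.6] open -0.0 grip 0.0 q [ 0.05 -0.11  1.75 -0.    1.51  1.7 ]
```

play_rows([
  {"tx":0.003,"ty":-0.01,"tz":0,"rx":0,"ry":0.5,"rz":0.3,"claw":1},
  {"tx":0,"ty":-0.007,"tz":0,"rx":0,"ry":0,"rz":0,"claw":1},
  {"tx":0,"ty":-0.005,"tz":0,"rx":0,"ry":0,"rz":0,"claw":1},
  {"tx":0,"ty":-0.005,"tz":0,"rx":0,"ry":0,"rz":0,"claw":1},
  {"tx":0,"ty":-0.003,"tz":0,"rx":0,"ry":0,"rz":0,"claw":1},
  {"tx":0,"ty":0,"tz":0,"rx":0,"ry":0,"rz":0,"claw":1},
])

```text
clock: 38.45
tcp_pos: [0.4458, 0.1002, 0.1465]
eef_rot: [[0.996, -0.087, 0.01], [-0.087, -0.996, -0.019], [0.012, 0.018, -1.0]]
wrist_force: [-3.0, -20.4, 4.1]
opening: 0.004
grasp_force: 10.7
```

```bash
python3 -c "
from h import *
st()"
```

```text
t 38.45 loc [-0.0868  0.091 ] z 0.1465 yaw -4.96 tilt [ 0.01  -0.019] F [ -3.  -20.4   4.1] open 0.004 grip 10.7 q [ 0.11 -0.09  1.72 -0.02  1.51  1.77]
```

The stop is the same again (0.091 m at 20 N), and the rod's tip is past the keeper's near face, so the bolt is home. Retreating and handing in.

play_rows([
  {"tx":0,"ty":0.012,"tz":0,"rx":0,"ry":0,"rz":0,"claw":1},
  {"tx":0,"ty":0.01,"tz":0,"rx":0,"ry":0,"rz":0,"claw":1},
  {"tx":0,"ty":0,"tz":-0.04,"rx":0,"ry":0,"rz":0,"claw":1},
  {"tx":0,"ty":0,"tz":-0.04,"rx":0,"ry":0,"rz":0,"claw":1},
  {"tx":-0.03,"ty":0.01,"tz":-0.02,"rx":0,"ry":0,"rz":0,"claw":1},
  {"tx":-0.03,"ty":0.01,"tz":0,"rx":0,"ry":0,"rz":0,"claw":1},
  {"tx":0,"ty":0,"tz":0,"rx":0,"ry":0,"rz":0,"claw":1},
])

```text
clock: 39.03
tcp_pos: [0.3787, 0.0702, 0.2474]
eef_rot: [[0.996, -0.085, 0.014], [-0.085, -0.996, -0.001], [0.014, -0.001, -1.0]]
wrist_force: [0.5, 0.8, -0.3]
opening: -0.0
grasp_force: 0.0
```

Run:
```python
from h import *
st()
for n in('scene','top'):
    p=camera(n)
    print([(np.round(m['xy']),round(m['score'],2)) for m in masks_of(p,'cup_1') if m['score']>.3 and (lambda c:c[2]<c[0]+40)(p['pixels'][m['region']].astype(int).mean(0))])
    for k,z in(('cover_left_handle',.138),('bolt_left_knob',.161)): print(k,[(round(m['score'],2),inv(ray(p,m['xy'],z))) for m in mark_of(p,k)[:1]])
print(finish_job())
```

```text
t 39.03 loc [-0.151   0.0553] z 0.2474 yaw -4.86 tilt [ 0.014 -0.001] F [ 0.5  0.8 -0.3] open -0.0 grip 0.0 q [ 0.04 -0.3   1.69 -0.    1.74  1.69]
[]
cover_left_handle [(0.62, array([-0.052 ,  0.0922]))]
bolt_left_knob [(0.71, array([-0.0907,  0.1127]))]
[]
cover_left_handle []
bolt_left_knob [(0.48, array([-0.0964,  0.1023]))]
the job is handed in; nothing more can be done
None
```

I handed the job in at about 39 s: all four steel cups are upright in the cork-lined left bay and its cover is shut to the stop. The bolt is pushed to a firm stop with its tip inside the keeper, but its travel measured only about 42 of the 50 mm, so fully home is not certain. While I placed the first cup, a gripper finger pressed twice on the left wall at about 63 N, over the 40 N limit if that counts as gripper body.

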